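# Vent the valve manifold and refit its hand knobs shut

### The job

Vent the valve block first, before any knob goes on: push the black sprung cap down, twist it anticlockwise until it comes free, lift it out and lay it in the grey tray. Then fit every loose hand knob to the valve stem with the disc of its own colour: set it over the D-shaped stem and turn it slowly under light pressure until it drops, and push it fully home on its disc, and turn it clockwise to its stop to shut the valve. Leave the other things on the bench where they are.

Things in the scene. Friction and masses are not known exactly. Their poses are not given: they have to be found in the camera images.
- manifold: Aluminium valve block, fixed, 90 (x) x 410 (y) x 50 mm high; origin on its underside, x to the back, y to the left along it (-200 to +209 mm), z up. On top along y: vent +170 mm, D-stems +85 (red disc), +5 (yellow), -75 (blue), -155 (green). Stems are stiff (0.35 N m); each flat faces within 0.4 rad clockwise to 0.6 rad anticlockwise of the block's front (-x) (not reported). They turn to stops at 0.75 clockwise (valve shut) and 0.65 anticlockwise.
- vent (a point): Centre of the vent's top face, 50 mm above the worktop; axes as the block's. A 14 mm slot along the block's x lets the cap's bar out; lips under it hold the bar at other angles. To free the cap: push it down 5 to 7 mm (8 is the end of travel), keep it down, turn it 1.2 rad anticlockwise from above (green arrow; stop 0.1 rad beyond) until the wing lies along the slot, lift over 20 mm.
- vent_cap: Black sprung cap, 120 g: disc 58 mm wide (z 19 to 27 mm), wing grip on it 56 (x) x 16 (y) mm (z 27 to 57), below it a stem and a steel cross bar 46 x 11 x 6 mm parallel to the wing. Origin: centre of the bar's underside, x along the wing, z up. Locked at first, 11 mm below the vent point, its x 1.2 rad clockwise of the block's x. Spring: 5 N, 9 N when 6 mm down; catch 4 mm deep.
- tray: Grey open parts tray, fixed, 110 (x) x 130 (y) x 28 mm high, walls and floor 4 to 5 mm; origin at the centre of its underside.
- red_knob: Red hand knob, 67 mm tall, 150 g, may be absent: skirt 60 mm wide up to z 18 mm, round grip barrel 38 mm wide from z 21 to 67 mm. Stands upright on the worktop. Origin at the centre of its underside, z up; white pointer line on its -x side. Bore from below: round, 26 mm wide, for 22 mm, then D-shaped, flat on the pointer's side, up to 37 mm.
- red_pointer (a point): Foot of the red knob's white pointer line, at the skirt's rim: 30 mm from the knob's axis on its -x side, 9 mm above its underside; axes as the knob's. On a home knob it swings from the block's front to the left as the valve is turned shut (clockwise from above): with the stem at its stop it points 0.75 rad (43 deg) left of front; the bore has about 0.1 rad of play on the stem.
- red_seat (a point): Centre of the red disc's top on the block, 55 mm above the worktop, on the red stem's axis; axes as the block's. The stem is a D-shaft 24 mm wide, flat 7 mm off the axis, tip chamfered, rising 36 mm above this point. A knob over it stands 14 mm proud until its flat and the stem's agree within about 0.1 rad; then it goes down, and fully home its underside is on the disc.
- yellow_knob: Yellow hand knob, 67 mm tall, 150 g, may be absent: skirt 60 mm wide up to z 18 mm, round grip barrel 38 mm wide from z 21 to 67 mm. Stands upright on the worktop. Origin at the centre of its underside, z up; white pointer line on its -x side. Bore from below: round, 26 mm wide, for 22 mm, then D-shaped, flat on the pointer's side, up to 37 mm.
- yellow_pointer (a point): Foot of the yellow knob's white pointer line, at the skirt's rim: 30 mm from the knob's axis on its -x side, 9 mm above its underside; axes as the knob's. On a home knob it swings from the block's front to the left as the valve is turned shut (clockwise from above): with the stem at its stop it points 0.75 rad (43 deg) left of front; the bore has about 0.1 rad of play on the stem.
- yellow_seat (a point): Centre of the yellow disc's top on the block, 55 mm above the worktop, on the yellow stem's axis; axes as the block's. The stem is a D-shaft 24 mm wide, flat 7 mm off the axis, tip chamfered, rising 36 mm above this point. A knob over it stands 14 mm proud until its flat and the stem's agree within about 0.1 rad; then it goes down, and fully home its underside is on the disc.
- blue_knob: Blue hand knob, 67 mm tall, 150 g, may be absent: skirt 60 mm wide up to z 18 mm, round grip barrel 38 mm wide from z 21 to 67 mm. Stands upright on the worktop. Origin at the centre of its underside, z up; white pointer line on its -x side. Bore from below: round, 26 mm wide, for 22 mm, then D-shaped, flat on the pointer's side, up to 37 mm.
- blue_pointer (a point): Foot of the blue knob's white pointer line, at the skirt's rim: 30 mm from the knob's axis on its -x side, 9 mm above its underside; axes as the knob's. On a home knob it swings from the block's front to the left as the valve is turned shut (clockwise from above): with the stem at its stop it points 0.75 rad (43 deg) left of front; the bore has about 0.1 rad of play on the stem.
- blue_seat (a point): Centre of the blue disc's top on the block, 55 mm above the worktop, on the blue stem's axis; axes as the block's. The stem is a D-shaft 24 mm wide, flat 7 mm off the axis, tip chamfered, rising 36 mm above this point. A knob over it stands 14 mm proud until its flat and the stem's agree within about 0.1 rad; then it goes down, and fully home its underside is on the disc.
- green_knob: Green hand knob, 67 mm tall, 150 g, may be absent: skirt 60 mm wide up to z 18 mm, round grip barrel 38 mm wide from z 21 to 67 mm. Stands upright on the worktop. Origin at the centre of its underside, z up; white pointer line on its -x side. Bore from below: round, 26 mm wide, for 22 mm, then D-shaped, flat on the pointer's side, up to 37 mm.
- green_pointer (a point): Foot of the green knob's white pointer line, at the skirt's rim: 30 mm from the knob's axis on its -x side, 9 mm above its underside; axes as the knob's. On a home knob it swings from the block's front to the left as the valve is turned shut (clockwise from above): with the stem at its stop it points 0.75 rad (43 deg) left of front; the bore has about 0.1 rad of play on the stem.
- green_seat (a point): Centre of the green disc's top on the block, 55 mm above the worktop, on the green stem's axis; axes as the block's. The stem is a D-shaft 24 mm wide, flat 7 mm off the axis, tip chamfered, rising 36 mm above this point. A knob over it stands 14 mm proud until its flat and the stem's agree within about 0.1 rad; then it goes down, and fully home its underside is on the disc.
- stone_model: Bystander: cream stone cast of a dental arch, 56x63x27 mm, origin at the centre of its underside.
- white_pot: Bystander: white screw pot, 48 mm wide, 49 mm high, origin at the centre of its underside.
- pliers: Bystander: blue-handled pliers lying flat, 117x52x13 mm, origin at the centre of the underside.
Things that resemble listed ones, but are neither listed nor needed, are in the scene too. What is shaped like the vent_cap but orange or pink is not meant.

How it is judged:
By the outcome, as a careful person would: the job done as asked, in the order asked, and still so for the second after the job is handed in, with the robot touching nothing.
Of red_knob, yellow_knob, blue_knob, green_knob only 3 to 4 are there at a start; the rules pass over those that are not, and their reading is None.
At some moment in a run one of red_knob, yellow_knob, blue_knob, green_knob may be knocked a few centimetres aside while the robot is not near it.
It also fails if it takes over 210 s, if anything falls off the work surface, if the arm or the gripper's body presses on something with over 40 N, if the wrist force passes 120 N, or if a joint passes its speed limit or range.

### The arm

A 6-joint arm with a two-finger parallel gripper is mounted at the origin on a cart in front of the work surface, level with it; the furniture and walls round the work are solid. World frame = base frame: x ahead of the robot, y to its left, z up, the work surface at z = 0. Lengths are in m, angles in rad, forces in N, time in s.
With the tool pointing down it reaches from about 0.25 to 0.725 m from the base axis. Payload 9.7 kg.
Tool frame: the origin (TCP) lies midway between the tips of the shut fingers; the grasp point (between the pads) lies 19 mm behind it; z points along the fingers, y is the direction in which the jaws open and shut (so a half turn about z gives the same grasp; the last joint's range is limited). The gripper opens to 85 mm and grips with 20 to 120 N. Pads are 22 mm wide; open, the fingers measure 114 mm over their backs; the gripper's body (76 mm by 85 mm) begins 54 mm behind the grasp point. The pads swing forward as they close: fully open they stand 13 mm farther back than shut.
Start: joints at [1.211, 0.087, 0.176, 1.66, 0, 1.571], TCP at [0.194, 0.515, 0.231] pointing down, gripper open.
Joint ranges: [-3.13, 3.13], [-0.85, 1.81], [-1.15, 1.24], [-2.2, 2.28], [-1.44, 1.52], [-3.14, 3.14]. Speed limits (rad/s): [2.22, 2.22, 2.57, 3.14, 3.14, 3.14].

### API

Orientations are given as a unit quaternion [w, x, y, z].
In Python, from plant import robot gives the robot as it stands. The module is installed in compiled form; this text tells all that it offers.
- The arm moves only by the tool apply_moves, never from a script. Its argument "rows" is a list of rows, each a list of 3 entries, a list of its own where there are three numbers: the shift along the tool's x, y, z in cm, then the turn, a rotation vector about the tool's x, y, z in rad, then the finger opening in cm, from 0 to 8.54. In form: [[[tx, ty, tz], [wx, wy, wz], hand], ...]. A call has 1 to 10 rows; each row shifts and turns the commanded pose from where the row before left it, along the tool's axes as they then stand; what a row does not reach is not made up. A row lasts 1/12 s, in which the tool goes at most 41.7 mm and 7.16 degrees, less where a joint would pass 70% of its speed; a pose out of reach is approached as far as the arm can. A call with a gripper value outside its range is refused whole. The fingers move at their own pace and stop on an object; the grip force is fixed at half the most. Time passes only in rows, so rows that do not move let the fingers close. It gives the time, the measured TCP pose, the force and the opening at its end, in the units of the state.
- robot.get_obs(): the state, without advancing time (a new reading comes with each control period).
- robot.snapshot(name): name is "side" or "top"; returns (picture, depth): 480x640x3 uint8, blue, green, red; 480x640 float32, m along the optical axis (not along the pixel's ray), 0 where there is no reading.
- robot.calibration(name): a dict with "fx", "fy", "cx", "cy" (pixels), "R" (3x3) and "t" (3): a world point X has camera coordinates R X + t. Camera axes: x right, y down, z forward; pixel columns grow to the right and rows downward; lengths in m; the calibration is good to about 2 mm. A picture is of the moment at which its call begins. calibration takes no time and is no camera call.
- robot.job_done(): hands the job in, once; it reports no verdict.
The state is a dict: "time": time; "joint_pos": joint angles; "qd": joint speeds; "joint_efforts": joint torques, N m; "ee_pos": TCP position; "ee_rot": TCP orientation; "contact_force": force on the tool from outside, world axes, zero at the start; "wrist_torque": the same for the moment, N m; "width": opening from 0.0 (shut) to 1.0 (fully open).
Only numpy, scipy, OpenCV 4.12 (cv2) and the standard library are available. Lean on these libraries where they do the work, as an engineer would, in place of code of your own. Each camera call takes 0.05 s, during which the arm holds its last target.

## Working session

There is one attempt and no reset: what is moved stays moved. The work goes in short steps, Python scripts to look and compute and a tool call to move; the robot and the scene stay as the last step left them, time stands still between calls to the robot, and variables do not carry over. Pictures are saved under pics/ and viewed, and the job is handed in when it is done.

Besides the shell and the picture viewer there is one more tool, called after ">>>" as name([rows], argument=value, ...), one row to a line, values as JSON. apply_moves: Moves the arm, as the interface text tells. Its arguments: {"type":"object","properties":{"rows":{"type":"array"}},"required":["rows"]}

```bash
mkdir -p pics; cat > h.py <<'E'
import numpy as np, cv2
from plant import robot
def snap(n):
    im,d=robot.snapshot(n); return im.copy(),d.copy()
def px2w(n,u,v,z=None,depth=None):
    c=robot.calibration(n);R=np.array(c["R"]);t=np.array(c["t"])
    r=np.array([(u-c["cx"])/c["fx"],(v-c["cy"])/c["fy"],1.])
    o=-R.T@t; dd=R.T@r
    s=depth if depth is not None else (z-o[2])/dd[2]
    return o+s*dd
def w2px(n,X):
    c=robot.calibration(n);p=np.array(c["R"])@np.array(X)+np.array(c["t"])
    return c["fx"]*p[0]/p[2]+c["cx"],c["fy"]*p[1]/p[2]+c["cy"]
def cloud(n,d):
    c=robot.calibration(n);R=np.array(c["R"]);t=np.array(c["t"])
    v,u=np.mgrid[0:d.shape[0],0:d.shape[1]]
    P=np.stack([(u-c["cx"])/c["fx"]*d,(v-c["cy"])/c["fy"]*d,d],-1)
    return (P-t)@R
E
python3 - <<'E'
from h import *
for n in("top","side"):
    im,d=snap(n); cv2.imwrite(f"pics/{n}0.png",im); np.save(f"{n}0.npy",d)
    c=robot.calibration(n); print(n,{k:np.round(v,3).tolist() for k,v in c.items()})
print(robot.get_obs())
E
```

```text
top {'fx': 440.168, 'fy': 440.168, 'cx': 320.318, 'cy': 236.633, 'R': [[0.013, -1.0, -0.024], [-0.993, -0.01, -0.116], [0.116, 0.026, -0.993]], 't': [-0.011, 0.498, 1.078]}
side {'fx': 492.061, 'fy': 492.061, 'cx': 327.789, 'cy': 238.992, 'R': [[0.848, -0.53, 0.005], [-0.341, -0.552, -0.761], [0.406, 0.644, -0.648]], 't': [-0.432, 0.202, 1.094]}
{'time': 0.1, 'joint_pos': array([ 1.21097932e+00,  8.73815868e-02,  1.75224279e-01,  1.65981904e+00,
       -1.06888877e-05,  1.57081495e+00]), 'qd': array([-8.43977901e-04, -2.36125217e-03,  2.81641108e-03,  9.04437728e-05,
        1.44775144e-04,  2.40481351e-04]), 'joint_efforts': array([-2.81603485e-05, -5.21560335e+01,  4.65654588e+01,  1.59905967e-02,
        2.77929036e-05,  5.73743975e-06]), 'ee_pos': array([0.19358496, 0.51457953, 0.23067249]), 'ee_rot': array([-1.00312174e-04,  1.78948682e-01,  9.83858232e-01, -5.81442611e-04]), 'contact_force': array([-0.5197037 , -0.10303416, -0.10581384]), 'wrist_torque': array([-0.06383794, -0.00473052, -0.04116491]), 'width': 0.9966624727279534}
```

View pics/top0.png

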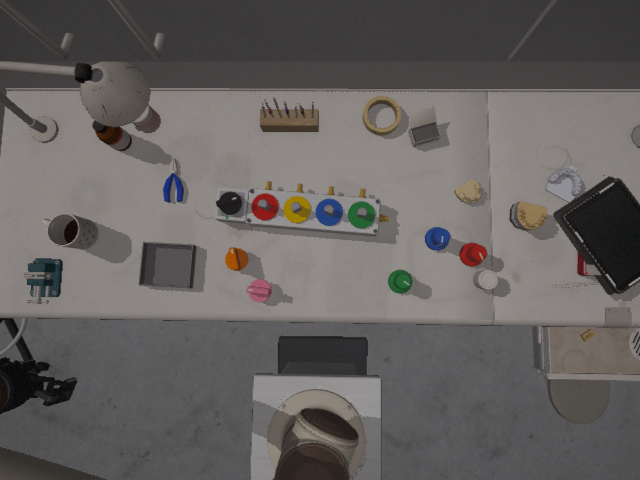

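View pics/side0.png

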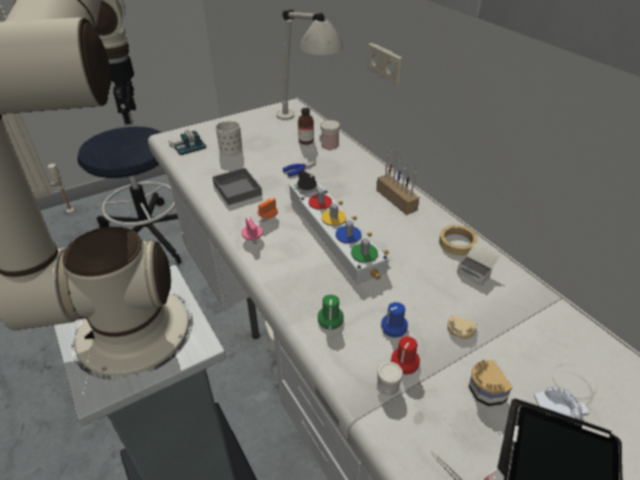

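The top view shows the black wing cap on the vent at about (231,203). Cap-shaped decoys are orange at (236,259) and pink at (260,290). Discs sit at (265,207), (297,210), (329,212) and (362,215). Loose knobs are blue (437,239), red (473,254) and green (400,281), with no yellow. The tray is at (168,265). Next I'll take close crops.

```bash
python3 - <<'E'
from h import *
im=cv2.imread("pics/top0.png"); 
a=cv2.resize(im[175:245,205:405],None,fx=4,fy=4,interpolation=cv2.INTER_CUBIC)
b=cv2.resize(im[225:305,380:500],None,fx=6,fy=6,interpolation=cv2.INTER_CUBIC)
cv2.imwrite("pics/c1.png",a);cv2.imwrite("pics/c2.png",b)
s=cv2.imread("pics/side0.png")
cv2.imwrite("pics/c3.png",cv2.resize(s[165:285,280:400],None,fx=5,fy=5,interpolation=cv2.INTER_CUBIC))
cv2.imwrite("pics/c4.png",cv2.resize(s[285:400,300:430],None,fx=5,fy=5,interpolation=cv2.INTER_CUBIC))
E
```

```text
(no output)
```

View pics/c1.png

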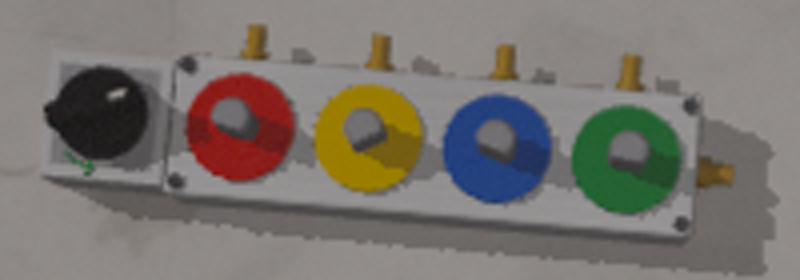

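View pics/c2.png

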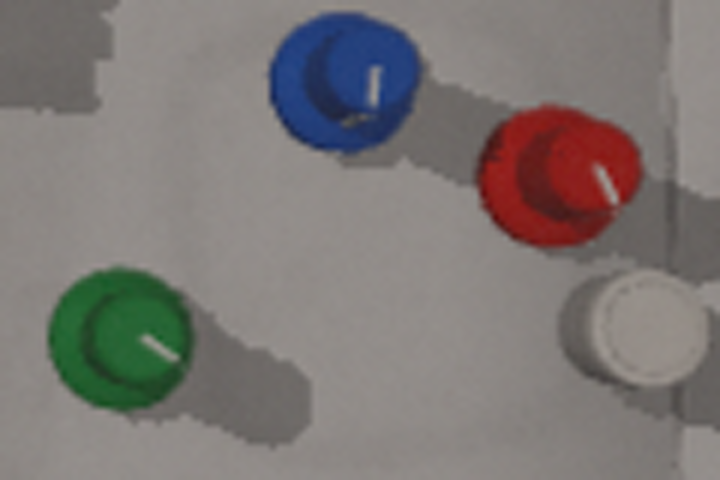

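View pics/c3.png

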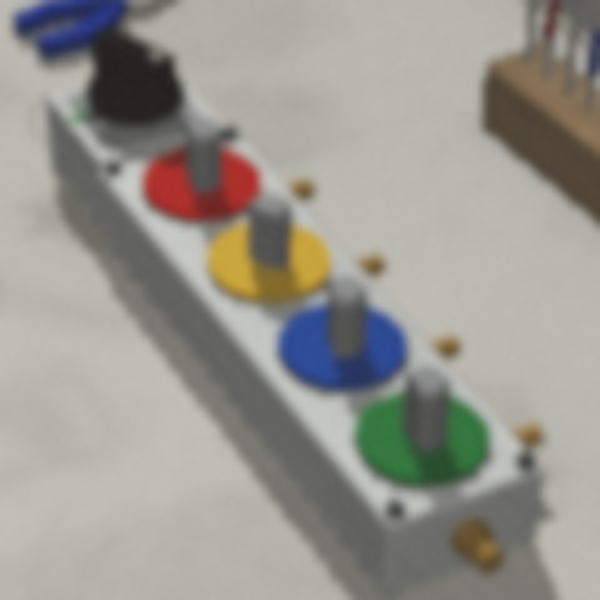

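View pics/c4.png

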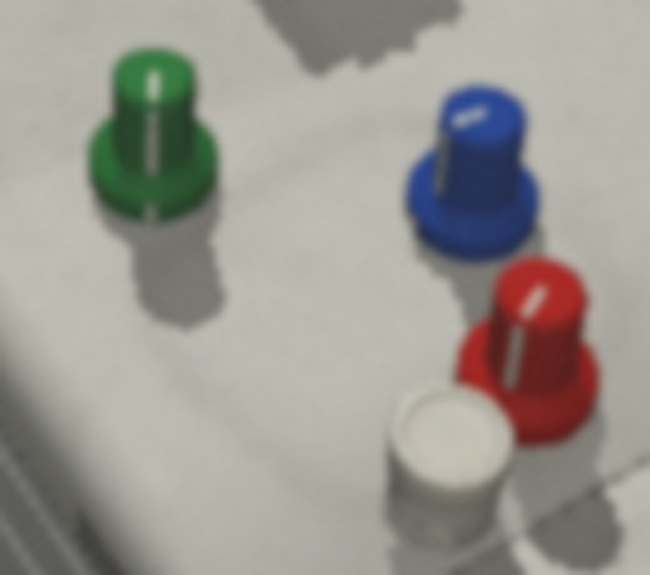

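Crop c1 confirms the black cap on the vent, with its wing pointing roughly along the block and the green arrow beside it. Crops c2 and c4 show three knobs with white pointers, and the white pot close to the red knob. Next come metric measurements.

```bash
cat > meas.py <<'E'
from h import *
def hue(im):
    h=cv2.cvtColor(im,cv2.COLOR_BGR2HSV); H,S,V=h[...,0].astype(int),h[...,1],h[...,2]
    ok=(S>120)&(V>45)
    return {'red':ok&((H<6)|(H>172)),'yellow':ok&(H>18)&(H<33),'blue':ok&(H>105)&(H<125),'green':ok&(H>50)&(H<80)}
def disc(n,im,d,stem_z=0.055):
    # blobs
    out={}
    for k,m in hue(im).items():
        N,L,st,ce=cv2.connectedComponentsWithStats(m.astype(np.uint8),connectivity=8)
        out[k]=[(i,st[i].tolist(),ce[i],L==i) for i in range(1,N) if st[i][4]>150]
    return out
def circ(p):
    A=np.c_[2*p,np.ones(len(p))]; s=np.linalg.lstsq(A,(p**2).sum(1),rcond=None)[0]
    return s[:2],np.sqrt(s[2]+s[:2]@s[:2])
E
python3 - <<'E'
from meas import *
for n in("top","side"):
    im=cv2.imread(f"pics/{n}0.png"); d=np.load(f"{n}0.npy"); P=cloud(n,d)
    for k,bl in disc(n,im,d).items():
        for i,st,ce,m in bl:
            q=P[m]; q=q[d[m]>0]
            print(n,k,st,np.round(ce,1),"z pct",np.round(np.percentile(q[:,2],[2,50,98]),3), "med",np.round(np.median(q,0),3))
    # table height check
    print(np.median(P[(abs(P[...,0]-.45)<.05)&(abs(P[...,1]+.15)<.1)][:,2]))
E
```

```text
top red [252, 194, 27, 26, 461] [264.8 206.8] z pct [0.052 0.056 0.06 ] med [0.565 0.131 0.056]
top red [460, 243, 27, 23, 466] [472.1 253.8] z pct [0.011 0.036 0.071] med [ 0.458 -0.377  0.036]
top yellow [283, 196, 28, 27, 489] [296.7 209.4] z pct [0.052 0.056 0.06 ] med [0.56  0.052 0.056]
top blue [163, 174, 20, 28, 282] [172.6 187.9] z pct [0.007 0.014 0.018] med [0.623 0.385 0.014]
top blue [316, 199, 27, 27, 463] [328.6 212.1] z pct [0.052 0.056 0.061] med [ 0.554 -0.025  0.056]
top blue [425, 228, 25, 22, 407] [436.5 238.1] z pct [0.012 0.035 0.071] med [ 0.495 -0.29   0.035]
top green [348, 202, 27, 26, 438] [360.7 215. ] z pct [0.052 0.056 0.061] med [ 0.547 -0.103  0.056]
top green [388, 270, 23, 23, 380] [399.2 281.1] z pct [0.015 0.047 0.071] med [ 0.389 -0.198  0.047]
0.0012264739210470156
side red [309, 195, 23, 14, 196] [319.7 202.2] z pct [0.051 0.055 0.06 ] med [0.559 0.125 0.055]
side red [392, 337, 27, 37, 640] [406.6 355. ] z pct [0.007 0.036 0.069] med [ 0.45  -0.398  0.036]
side yellow [322, 210, 24, 15, 224] [333.1 217.9] z pct [0.052 0.055 0.06 ] med [0.552 0.046 0.055]
side blue [336, 227, 25, 15, 234] [347.7 234.7] z pct [0.052 0.055 0.059] med [ 0.547 -0.033  0.055]
side blue [382, 303, 25, 33, 539] [395.1 321.1] z pct [0.007 0.027 0.069] med [ 0.486 -0.312  0.027]
0.0003359794687361958
```

```bash
cat >> meas.py <<'E'
def discfit(n,m,z=0.055):
    cs,_=cv2.findContours(m.astype(np.uint8),cv2.RETR_EXTERNAL,cv2.CHAIN_APPROX_NONE)
    c=cv2.convexHull(max(cs,key=cv2.contourArea))[:,0]
    f=np.zeros(m.shape,np.uint8); cv2.fillConvexPoly(f,c,1)
    cs,_=cv2.findContours(f,cv2.RETR_EXTERNAL,cv2.CHAIN_APPROX_NONE); c=cs[0][:,0]
    w=np.array([px2w(n,u,v,z)[:2] for u,v in c]); return circ(w)
def knobs(n,im,d):
    P=cloud(n,d); out={}
    for k,bl in disc(n,im,d).items():
        for i,st,ce,m in bl:
            q=P[m]
            if np.percentile(q[:,2],98)<0.062: continue
            zb=np.percentile(q[:,2],99)
            mt=cv2.morphologyEx((m).astype(np.uint8),cv2.MORPH_CLOSE,np.ones((3,3)))>0
            mt&=(P[...,2]>zb-0.006)
            v,u=np.nonzero(mt); c=px2w(n,u.mean(),v.mean(),0.067)
            out[k]=(c[:2],mt.sum(),zb,m)
    return out
E
python3 - <<'E'
from meas import *
seats={}
for n in("top","side"):
    im=cv2.imread(f"pics/{n}0.png"); d=np.load(f"{n}0.npy")
    for k,bl in disc(n,im,d).items():
        for i,st,ce,m in bl:
            P=cloud(n,d)[m]
            if abs(np.median(P[:,2])-.0555)<.004 and np.percentile(P[:,2],98)<.063:
                c,r=discfit(n,m); seats.setdefault(k,{})[n]=c; print(n,k,np.round(c,4),round(r,4))
    for k,v in knobs(n,im,d).items(): print(n,"knob",k,np.round(v[0],4),v[1],round(v[2],4))
# line fit per view
off=dict(red=.085,yellow=.005,blue=-.075,green=-.155)
for n in("top","side"):
    ks=[k for k in off if n in seats[k]]
    Y=np.array([off[k] for k in ks]);C=np.array([seats[k][n] for k in ks])
    A=np.c_[Y,np.ones(len(Y))]; s=np.linalg.lstsq(A,C,rcond=None)[0]
    print(n,"dir",s[0],np.linalg.norm(s[0]),"yaw",np.arctan2(-s[0][0],s[0][1]),"org",s[1],"res",np.round(C-A@s,4).tolist(),"vent",s[1]+.17*s[0])
# cap & tray, pot
im=cv2.imread("pics/top0.png");d=np.load("top0.npy");P=cloud("top",d)
g=im.max(2)
m=(g<75)&(abs(P[...,0]-.578)<.05)&(abs(P[...,1]-.217)<.06)&(P[...,2]>.055)
print("cap",m.sum(),np.round(np.percentile(P[m],[1,50,99],axis=0),3).tolist())
mw=m&(P[...,2]>.085); v,u=np.nonzero(mw); print("wing px",len(u))
w=np.array([px2w("top",a,b,.096)[:2] for a,b in zip(u,v)]); c=w.mean(0); ev,V=np.linalg.eigh(np.cov((w-c).T)); print("wing",c,V[:,1],np.sqrt(ev)*3.46)
E
```

```text
top red [0.569 0.133] 0.0327
top yellow [0.5632 0.0534] 0.0332
top blue [ 0.5569 -0.0263] 0.0324
top green [ 0.5509 -0.1058] 0.032
top knob red [ 0.459  -0.3867] 157 0.072
top knob blue [ 0.4973 -0.2996] 159 0.0711
top knob green [ 0.3896 -0.2054] 166 0.0718
side yellow [0.5589 0.0516] 0.0316
side blue [ 0.5528 -0.0279] 0.0301
side knob red [ 0.4545 -0.3881] 190 0.0704
side knob blue [ 0.4943 -0.3029] 127 0.0694
top dir [0.07592193 0.99502135] 0.9979136322674448 yaw -0.07615425001877177 org [0.56264088 0.04842382] res [[-0.0001, -0.0], [0.0001, 0.0], [-0.0001, -0.0001], [-0.0, 0.0]] vent [0.57554761 0.21757745]
side dir [0.07628921 0.99421412] 0.9971367833415601 yaw -0.07658311197983413 org [0.55853672 0.04664731] res [[0.0, 0.0], [0.0, -0.0]] vent [0.57150588 0.21566371]
cap 1279 [[0.55, 0.166, 0.061], [0.61, 0.25, 0.711], [0.624, 0.257, 0.782]]
wing px 997
wing [0.94223828 0.64044779] [0.64880903 0.76095128] [0.06322355 0.88287488]
```

```bash
python3 - <<'E'
from meas import *
for n in ("top","side"):
    im=cv2.imread(f"pics/{n}0.png");d=np.load(f"{n}0.npy");P=cloud(n,d)
    g=im.max(2)
    m=(g<90)&(abs(P[...,0]-.574)<.05)&(abs(P[...,1]-.217)<.05)&(P[...,2]>.055)&(P[...,2]<.12)
    print(n,"cap",m.sum(),np.round(np.percentile(P[m],[1,50,99],axis=0),3).tolist())
    mw=m&(P[...,2]>.085); v,u=np.nonzero(mw)
    if len(u)<5: continue
    w=np.array([px2w(n,a,b,.096)[:2] for a,b in zip(u,v)]); c=w.mean(0); ev,V=np.linalg.eigh(np.cov((w-c).T)); print("wing",len(u),c,V[:,1],np.arctan2(V[1,1],V[0,1]),np.sqrt(ev)*3.46)
    # tray
    m=(P[...,0]>.34)&(P[...,0]<.52)&(P[...,1]>.27)&(P[...,1]<.46)&(P[...,2]>.02)&(P[...,2]<.035)&(d>0)
    q=P[m][:,:2].astype(np.float32); print("tray",m.sum(),cv2.minAreaRect(q),np.percentile(P[m][:,2],[5,50,95]))
E
```

```text
top cap 448 [[0.537, 0.171, 0.056], [0.571, 0.215, 0.07], [0.603, 0.243, 0.101]]
wing 163 [0.57436559 0.21648634] [-0.2765108   0.96101081] 1.8509577670417277 [0.01813561 0.05537666]
tray 402 ((0.42401444911956787, 0.3830675780773163), (0.13313618302345276, 0.11011400073766708), 87.51371002197266) [0.02175235 0.02799244 0.0320011 ]
side cap 270 [[0.547, 0.191, 0.059], [0.567, 0.21, 0.075], [0.591, 0.243, 0.098]]
wing 88 [0.56728396 0.21068786] [-0.13603092  0.99070459] 1.7072503107479993 [0.02133831 0.06370597]
tray 316 ((0.4208352565765381, 0.3838353753089905), (0.13964229822158813, 0.11277356743812561), 87.27114868164062) [0.02061357 0.02601482 0.03025238]
```

```bash
cat > plan.py <<'E'
from h import *
from scipy.spatial.transform import Rotation as Ro
import sys
def st():
    o=robot.get_obs(); w,x,y,z=o["ee_rot"]; R=Ro.from_quat([x,y,z,w]); M=R.as_matrix()
    return o,R,np.arctan2(M[1,1],M[0,1])
def plan(p,psi):
    o,R,ps=st()
    z=np.array([0,0,-1.]);y=np.array([np.cos(psi),np.sin(psi),0]);x=np.cross(y,z)
    Rt=Ro.from_matrix(np.c_[x,y,z])
    rv=(R.inv()*Rt).as_rotvec()
    dp=np.array(p)-o["ee_pos"]
    print("t",round(o["time"],2),"pos",np.round(o["ee_pos"],4),"psi",round(ps,3),"q",np.round(o["joint_pos"],2).tolist(),"w",round(o["width"],3),"F",np.round(o["contact_force"],1),"T",np.round(o["wrist_torque"],2))
    print("turn first",np.round(rv,3),"then cm in new axes",np.round(Rt.inv().apply(dp)*100,2),"| cm in current axes",np.round(R.inv().apply(dp)*100,2))
if __name__=="__main__":
    a=[float(s) for s in sys.argv[1:]]; plan(a[:3],a[3])
E
python3 plan.py .5735 .2166 .14 .29
```

```text
t 0.1 pos [0.1936 0.5146 0.2307] psi 1.211 q [1.21, 0.09, 0.18, 1.66, -0.0, 1.57] w 0.997 F [-0.5 -0.1 -0.1] T [-0.06 -0.   -0.04]
turn first [-0.001  0.001  0.921] then cm in new axes [-39.42  27.88   9.07] | cm in current axes [-46.05 -14.5    9.08]
```

>>> apply_moves([
  [[0,0,0],[0,0,0.1],8.5],
  [[0,0,0],[0,0,0.1],8.5],
  [[0,0,0],[0,0,0.1],8.5],
  [[0,0,0],[0,0,0.1],8.5],
  [[0,0,0],[0,0,0.1],8.5],
  [[0,0,0],[0,0,0.1],8.5],
  [[0,0,0],[0,0,0.1],8.5],
  [[0,0,0],[0,0,0.1],8.5],
  [[0,0,0],[0,0,0.12],8.5],
  [[0,0,0],[0,0,0],8.5],
])

```text
time: 0.93
ee_pos: [0.1936, 0.5147, 0.2309]
ee_rot: [0.0, 0.599, 0.801, -0.0]
contact_force: [-0.1, -0.4, -0.4]
width: 0.992
```

>>> apply_moves([
  [[-2.4,1.7,0.2],[0,0,0],8.5],
  [[-2.4,1.7,0.2],[0,0,0],8.5],
  [[-2.4,1.7,0.2],[0,0,0],8.5],
  [[-2.4,1.7,0.2],[0,0,0],8.5],
  [[-2.4,1.7,0.2],[0,0,0],8.5],
  [[-2.4,1.7,0.2],[0,0,0],8.5],
  [[-2.4,1.7,0.2],[0,0,0],8.5],
  [[-2.4,1.7,0.2],[0,0,0],8.5],
  [[-2.4,1.7,0.2],[0,0,0],8.5],
  [[-2.4,1.7,0.2],[0,0,0],8.5],
])

```text
time: 1.77
ee_pos: [0.4263, 0.3325, 0.2111]
ee_rot: [-0.0, 0.595, 0.803, -0.0]
contact_force: [0.8, 0.2, -0.3]
width: 0.99
```

>>> apply_moves([
  [[-2.4,1.7,0.5],[0,0,0],8.5],
  [[-2.4,1.7,0.5],[0,0,0],8.5],
  [[-2.4,1.7,0.5],[0,0,0],8.5],
  [[-2.4,1.7,0.5],[0,0,0],8.5],
  [[-2.4,1.7,0.5],[0,0,0],8.5],
  [[-1.6,1.2,0.5],[0,0,0],8.5],
  [[0,0,0],[0,0,0],8.5],
  [[0,0,0],[0,0,0],8.5],
])

```text
time: 2.43
ee_pos: [0.5574, 0.2304, 0.1803]
ee_rot: [-0.001, 0.597, 0.803, -0.001]
contact_force: [-0.3, 0.0, 0.0]
width: 0.996
```

```bash
python3 plan.py .5735 .2166 .07 .29; python3 - <<'E'
from h import *
a,_=snap("top");b,_=snap("side")
cv2.imwrite("pics/p1.png",np.hstack([cv2.resize(a[120:300,140:320],(400,400)),cv2.resize(b[100:260,220:380],(400,400))]))
E
```

```text
t 2.43 pos [0.5574 0.2304 0.1803] psi 0.292 q [0.39, 0.2, 0.21, 1.58, 0.0, 1.67] w 0.996 F [-0.3  0.   0. ] T [0.02 0.03 0.01]
turn first [-0.002  0.     0.002] then cm in new axes [-1.79  1.14 11.03] | cm in current axes [-1.79  1.16 11.03]
```

View pics/p1.png

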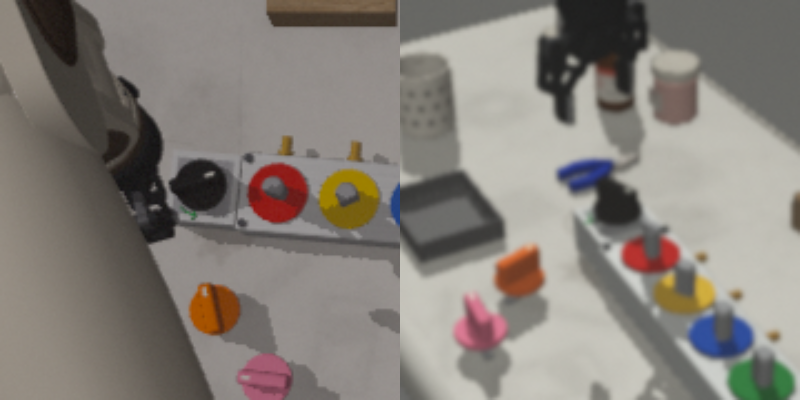

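The picture shows the gripper to the left of the cap and clear of it. I'll centre it and descend.

>>> apply_moves([
  [[-0.9,0.6,1],[0,0,0],8.5],
  [[-0.9,0.55,2],[0,0,0],8.5],
  [[0,0,2],[0,0,0],8.5],
  [[0,0,2],[0,0,0],8.5],
  [[0,0,0],[0,0,0],8.5],
  [[0,0,0],[0,0,0],8.5],
])

```text
time: 3.03
ee_pos: [0.5727, 0.2173, 0.1105]
ee_rot: [-0.001, 0.597, 0.803, -0.001]
contact_force: [-0.3, 0.1, 1.7]
width: 0.993
```

```bash
python3 plan.py .5735 .2166 .07 .29; python3 - <<'E'
from h import *
a,_=snap("top");b,_=snap("side")
cv2.imwrite("pics/p2.png",np.hstack([cv2.resize(a[160:260,180:280],(400,400)),cv2.resize(b[120:220,260:360],(400,400))]))
E
```

```text
t 3.03 pos [0.5727 0.2173 0.1105] psi 0.292 q [0.36, 0.23, 0.1, 1.45, -0.0, 1.64] w 0.993 F [-0.3  0.1  1.7] T [ 0.02 -0.02 -0.01]
turn first [-0.002  0.     0.002] then cm in new axes [-0.09  0.06  4.05] | cm in current axes [-0.09  0.07  4.05]
```

View pics/p2.png

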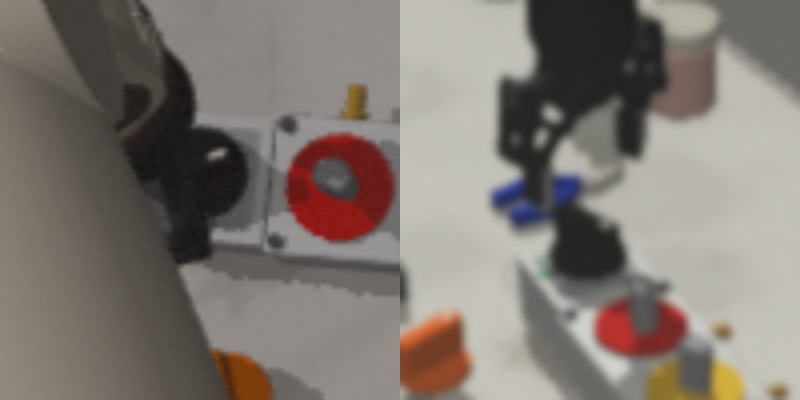

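>>> apply_moves([
  [[-0.1,0.05,1],[0,0,0],8.5],
  [[0,0,1],[0,0,0],8.5],
  [[0,0,1],[0,0,0],8.5],
  [[0,0,0.85],[0,0,0],8.5],
  [[0,0,0],[0,0,0],4],
  [[0,0,0],[0,0,0],3],
  [[0,0,0],[0,0,0],2.6],
  [[0,0,0],[0,0,0],2.6],
  [[0,0,0],[0,0,0],2.6],
  [[0,0,0],[0,0,0],2.6],
])

```text
time: 3.97
ee_pos: [0.5745, 0.2165, 0.0732]
ee_rot: [0.0, 0.597, 0.802, 0.0]
contact_force: [0.4, -0.6, -0.5]
width: 0.303
```

```bash
python3 plan.py .5735 .2166 .07 .29
```

```text
t 3.97 pos [0.5745 0.2165 0.0732] psi 0.291 q [0.36, 0.23, 0.04, 1.37, 0.0, 1.64] w 0.303 F [ 0.4 -0.6 -0.5] T [0.03 0.04 0.01]
turn first [ 0.001 -0.     0.001] then cm in new axes [ 0.04 -0.09  0.32] | cm in current axes [ 0.04 -0.09  0.32]
```

>>> apply_moves([
  [[0,0,0],[0,0,0],2.1],
  [[0,0,0],[0,0,0],2.1],
  [[0,0,0],[0,0,0],2.1],
  [[0,0,0],[0,0,0],2.1],
])

```text
time: 4.3
ee_pos: [0.5743, 0.2164, 0.0728]
ee_rot: [-0.0, 0.597, 0.802, 0.0]
contact_force: [0.1, -0.2, -0.1]
width: 0.244
```

>>> apply_moves([
  [[0,0,0],[0,0,0],1.0],
  [[0,0,0],[0,0,0],1.0],
  [[0,0,0],[0,0,0],1.0],
  [[0,0,0],[0,0,0],1.0],
  [[0,0,0],[0,0,0],1.0],
])

```text
time: 4.72
ee_pos: [0.5742, 0.2164, 0.073]
ee_rot: [0.0, 0.597, 0.802, 0.0]
contact_force: [-1.6, -1.3, 3.3]
width: 0.179
```

```bash
python3 plan.py .5735 .2166 .07 .29; python3 - <<'E'
from h import *
b,_=snap("side")
cv2.imwrite("pics/p3.png",cv2.resize(b[120:220,260:360],(500,500),interpolation=cv2.INTER_CUBIC))
E
```

```text
t 4.72 pos [0.5742 0.2164 0.073 ] psi 0.291 q [0.36, 0.23, 0.04, 1.37, 0.0, 1.64] w 0.179 F [-1.6 -1.3  3.3] T [-0.09  0.26 -0.03]
turn first [ 0.    -0.     0.001] then cm in new axes [ 0.04 -0.07  0.3 ] | cm in current axes [ 0.04 -0.07  0.3 ]
```

View pics/p3.png

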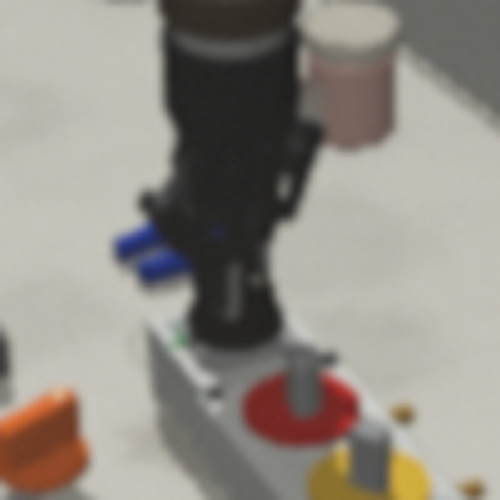

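The wing is gripped (opening 15 mm, small forces). Now I'll push it down 6 mm.

>>> apply_moves([
  [[0,0,0.2],[0,0,0],1.0],
  [[0,0,0.2],[0,0,0],1.0],
  [[0,0,0.2],[0,0,0],1.0],
  [[0,0,0],[0,0,0],1.0],
  [[0,0,0],[0,0,0],1.0],
])

```text
time: 5.18
ee_pos: [0.5743, 0.2165, 0.067]
ee_rot: [0.0, 0.597, 0.802, 0.0]
contact_force: [-2.5, -0.4, 6.3]
width: 0.172
```

```bash
python3 plan.py .5742 .2164 .067 .29
```

```text
t 5.18 pos [0.5743 0.2165 0.067 ] psi 0.291 q [0.36, 0.24, 0.03, 1.36, 0.0, 1.64] w 0.172 F [-2.5 -0.4  6.3] T [-0.23  0.57  0.02]
turn first [ 0.    -0.     0.001] then cm in new axes [-0.   -0.01  0.  ] | cm in current axes [-0.   -0.01  0.  ]
```

>>> apply_moves([
  [[0,0,0.05],[0,0,0],1.0],
  [[0,0,0],[0,0,0],1.0],
  [[0,0,0],[0,0,-0.05],1.0],
  [[0,0,0],[0,0,-0.05],1.0],
  [[0,0,0],[0,0,-0.05],1.0],
  [[0,0,0],[0,0,-0.05],1.0],
  [[0,0,0],[0,0,0],1.0],
])

```text
time: 5.77
ee_pos: [0.5749, 0.2167, 0.067]
ee_rot: [0.001, 0.513, 0.859, 0.001]
contact_force: [1.0, 0.0, 6.0]
width: 0.171
```

```bash
python3 plan.py .5742 .2164 .067 .29
```

```text
t 5.77 pos [0.5749 0.2167 0.067 ] psi 0.494 q [0.36, 0.24, 0.03, 1.36, 0.0, 1.44] w 0.171 F [1. 0. 6.] T [-0.02  0.03  0.04]
turn first [ 0.002 -0.     0.204] then cm in new axes [-0.01 -0.08 -0.  ] | cm in current axes [ 0.01 -0.08 -0.  ]
```

>>> apply_moves([
  [[0,0,0],[0,0,-0.1],1.0],
  [[0,0,0],[0,0,-0.1],1.0],
  [[0,0,0],[0,0,-0.1],1.0],
  [[0,0,0],[0,0,-0.1],1.0],
  [[0,0,0],[0,0,-0.1],1.0],
  [[0,0,0],[0,0,-0.1],1.0],
  [[0,0,0],[0,0,-0.1],1.0],
  [[0,0,0],[0,0,-0.1],1.0],
  [[0,0,0],[0,0,-0.1],1.0],
  [[0,0,0],[0,0,0],1.0],
])

```text
time: 6.6
ee_pos: [0.575, 0.2168, 0.067]
ee_rot: [0.001, 0.087, 0.996, 0.001]
contact_force: [-0.7, -0.2, 7.3]
width: 0.173
```

```bash
python3 plan.py .5742 .2164 .067 1.495
```

```text
t 6.6 pos [0.575  0.2168 0.067 ] psi 1.397 q [0.36, 0.24, 0.03, 1.36, 0.0, 0.53] w 0.173 F [-0.7 -0.2  7.3] T [ 0.05 -0.    0.01]
turn first [ 0.001  0.002 -0.098] then cm in new axes [ 0.08 -0.04 -0.  ] | cm in current axes [ 0.07 -0.05 -0.  ]
```

>>> apply_moves([
  [[0,0,0],[0,0,-0.05],1.0],
  [[0,0,0],[0,0,-0.05],1.0],
  [[0,0,0],[0,0,0],1.0],
  [[0,0,-0.2],[0,0,0],1.0],
  [[0,0,-0.3],[0,0,0],1.0],
  [[0,0,-0.4],[0,0,0],1.0],
  [[0,0,0],[0,0,0],1.0],
])

```text
time: 7.18
ee_pos: [0.5743, 0.217, 0.0756]
ee_rot: [0.0, 0.04, 0.999, 0.001]
contact_force: [0.1, 4.0, -0.5]
width: 0.177
```

```bash
python3 plan.py .5742 .2164 .067 1.495
```

```text
t 7.18 pos [0.5743 0.217  0.0756] psi 1.491 q [0.36, 0.23, 0.04, 1.38, 0.0, 0.44] w 0.177 F [ 0.1  4.  -0.5] T [ 0.94 -0.08  0.04]
turn first [ 0.001  0.    -0.004] then cm in new axes [ 0.01 -0.06  0.86] | cm in current axes [ 0.01 -0.06  0.86]
```

>>> apply_moves([
  [[0,0.05,-0.4],[0,0,0],1.0],
  [[0,0.05,-0.5],[0,0,0],1.0],
  [[0,0,-0.5],[0,0,0],1.0],
  [[0,0,0],[0,0,0],1.0],
])

```text
time: 7.52
ee_pos: [0.5746, 0.2172, 0.0905]
ee_rot: [0.001, 0.04, 0.999, -0.0]
contact_force: [0.2, 0.6, -0.7]
width: 0.172
```

```bash
python3 plan.py .5742 .2164 .067 1.495
```

```text
t 7.52 pos [0.5746 0.2172 0.0905] psi 1.491 q [0.36, 0.23, 0.07, 1.41, -0.0, 0.44] w 0.172 F [ 0.2  0.6 -0.7] T [ 0.01 -0.04  0.03]
turn first [-0.     0.001 -0.004] then cm in new axes [ 0.04 -0.08  2.35] | cm in current axes [ 0.04 -0.08  2.35]
```

>>> apply_moves([
  [[0,0,-1],[0,0,0],1.0],
  [[0,0,-1.5],[0,0,0],1.0],
  [[0,0,-1.5],[0,0,0],1.0],
  [[0,0,-1.5],[0,0,0],1.0],
  [[0,0,-1.5],[0,0,0],1.0],
  [[0,0,0],[0,0,0],1.0],
  [[0,0,0],[0,0,0],1.0],
])

```text
time: 8.1
ee_pos: [0.5748, 0.2174, 0.1602]
ee_rot: [0.001, 0.04, 0.999, 0.0]
contact_force: [0.1, -0.4, -1.0]
width: 0.179
```

```bash
python3 plan.py .4225 .3835 .16 1.495; python3 - <<'E'
from h import *
b,_=snap("side")
cv2.imwrite("pics/p4.png",cv2.resize(b[80:240,200:400],(800,640),interpolation=cv2.INTER_CUBIC)[:600])
E
```

```text
t 8.1 pos [0.5748 0.2174 0.1602] psi 1.491 q [0.36, 0.23, 0.2, 1.54, -0.0, 0.44] w 0.179 F [ 0.1 -0.4 -1. ] T [-0.03 -0.01  0.01]
turn first [ 0.     0.002 -0.004] then cm in new axes [16.44 15.41  0.02] | cm in current axes [16.5  15.34 -0.  ]
```

View pics/p4.png

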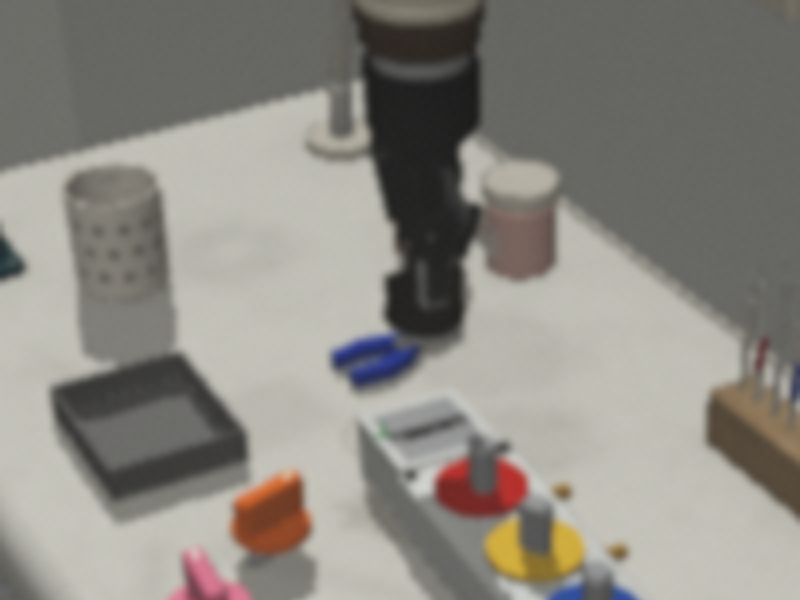

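The cap is free and held, and the slot is empty. Next I'll carry it over the tray.

>>> apply_moves([
  [[1.65,1.54,0],[0,0,0],1.0],
  [[1.65,1.54,0],[0,0,0],1.0],
  [[1.65,1.54,0],[0,0,0],1.0],
  [[1.65,1.54,0],[0,0,0],1.0],
  [[1.65,1.54,0],[0,0,0],1.0],
  [[1.65,1.54,0],[0,0,0],1.0],
  [[1.65,1.54,0],[0,0,0],1.0],
  [[1.65,1.54,0],[0,0,0],1.0],
  [[1.65,1.54,0],[0,0,0],1.0],
  [[1.65,1.54,0],[0,0,0],1.0],
])

```text
time: 8.98
ee_pos: [0.4209, 0.3843, 0.1578]
ee_rot: [-0.001, 0.04, 0.999, -0.001]
contact_force: [-0.4, -0.0, -1.4]
width: 0.168
```

>>> apply_moves([
  [[0,0,0],[0,0,0],1.0],
  [[0,0,2.5],[0,0,0],1.0],
  [[0,0,2.5],[0,0,0],1.0],
  [[0,0,2.5],[0,0,0],1.0],
  [[0,0,2.5],[0,0,0],1.0],
  [[0,0,0],[0,0,0],1.0],
  [[0,0,0],[0,0,0],1.0],
])

```text
time: 9.57
ee_pos: [0.4213, 0.3829, 0.0577]
ee_rot: [-0.001, 0.04, 0.999, -0.001]
contact_force: [-0.1, -0.1, -0.8]
width: 0.172
```

```bash
python3 plan.py .4225 .3835 .038 1.495; python3 - <<'E'
from h import *
b,_=snap("side")
cv2.imwrite("pics/p5.png",cv2.resize(b[80:240,200:400],(800,640),interpolation=cv2.INTER_CUBIC)[:600])
E
```

```text
t 9.57 pos [0.4213 0.3829 0.0577] psi 1.491 q [0.74, 0.14, -0.1, 1.33, -0.0, 0.82] w 0.172 F [-0.1 -0.1 -0.8] T [ 0.03  0.01 -0.01]
turn first [-0.003 -0.003 -0.004] then cm in new axes [-0.11  0.07  1.97] | cm in current axes [-0.12  0.08  1.97]
```

View pics/p5.png

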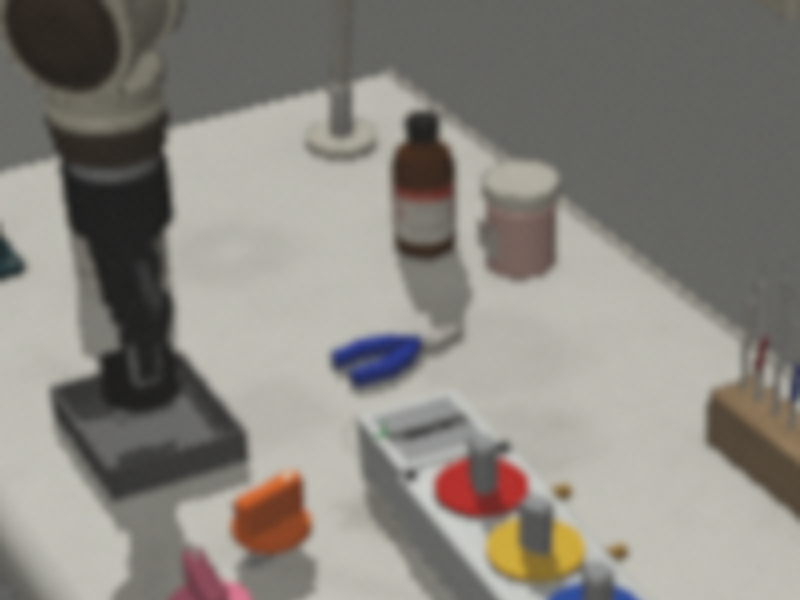

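>>> apply_moves([
  [[-0.1,0.1,1.0],[0,0,0],1.0],
  [[0,0,0.4],[0,0,0],1.0],
  [[0,0,0.3],[0,0,0],1.0],
  [[0,0,0],[0,0,0],1.0],
  [[0,0,0],[0,0,0],1.0],
])

```text
time: 10.03
ee_pos: [0.4232, 0.3851, 0.0424]
ee_rot: [0.0, 0.04, 0.999, 0.0]
contact_force: [-0.1, 0.1, -1.0]
width: 0.173
```

>>> apply_moves([
  [[0,0,0.1],[0,0,0],1.0],
  [[0,0,0.1],[0,0,0],1.0],
  [[0,0,0],[0,0,0],1.0],
  [[0,0,0],[0,0,0],1.0],
])

```text
time: 10.37
ee_pos: [0.4232, 0.385, 0.0403]
ee_rot: [0.0, 0.04, 0.999, 0.0]
contact_force: [0.0, 0.6, -0.7]
width: 0.177
```

>>> apply_moves([
  [[0,0,0.1],[0,0,0],1.0],
  [[0,0,0.1],[0,0,0],1.0],
  [[0,0,0],[0,0,0],1.0],
  [[0,0,0],[0,0,0],2.5],
  [[0,0,0],[0,0,0],3.5],
  [[0,0,0],[0,0,0],4.5],
  [[0,0,0],[0,0,0],4.5],
  [[0,0,-1],[0,0,0],5],
  [[0,0,-2],[0,0,0],5.5],
  [[0,0,-3],[0,0,0],5.5],
])

```text
time: 11.2
ee_pos: [0.4222, 0.3841, 0.0973]
ee_rot: [-0.001, 0.04, 0.999, -0.001]
contact_force: [0.1, 0.8, 0.6]
width: 0.645
```

>>> apply_moves([
  [[0,0,-4],[0,0,0],8.5],
  [[0,0,-4],[0,0,0],8.5],
  [[0,0,-3],[0,0,0],8.5],
  [[-3,-3,0],[0,0,0],8.5],
  [[-3,-3,0],[0,0,0],8.5],
  [[-3,-3,0],[0,0,0],8.5],
  [[0,0,0],[0,0,0],8.5],
])

```text
time: 11.78
ee_pos: [0.5078, 0.2852, 0.2091]
ee_rot: [0.001, 0.042, 0.999, -0.0]
contact_force: [-0.4, 1.7, -0.3]
width: 0.994
```

```bash
python3 - <<'E'
from meas import *
from plan import plan
a,da=snap("top");b,db=snap("side")
cv2.imwrite("pics/t6.png",a);cv2.imwrite("pics/s6.png",b);np.save("top6.npy",da);np.save("side6.npy",db)
cv2.imwrite("pics/p6.png",np.hstack([a[160:320,130:290],b[80:240,200:360]]).repeat(2,0).repeat(2,1))
for n,im,d in(("top",a,da),("side",b,db)):
    for k,v in knobs(n,im,d).items(): print(n,"knob",k,np.round(v[0],4),v[1])
plan([.39,-.2054,.15],0)
E
```

```text
top knob red [ 0.4591 -0.386 ] 160
top knob blue [ 0.4987 -0.2997] 64
top knob green [ 0.3892 -0.2067] 138
side knob red [ 0.4545 -0.3883] 200
side knob blue [ 0.4941 -0.3036] 122
t 11.88 pos [0.5051 0.2885 0.2089] psi 1.488 q [0.52, 0.16, 0.21, 1.62, 0.0, 0.6] w 0.993 F [-0.6  0.1  0.2] T [-0.02  0.01  0.06]
turn first [ 0.    -0.     1.488] then cm in new axes [-49.39 -11.51   5.89] | cm in current axes [  7.39 -50.18   5.88]
```

View pics/p6.png

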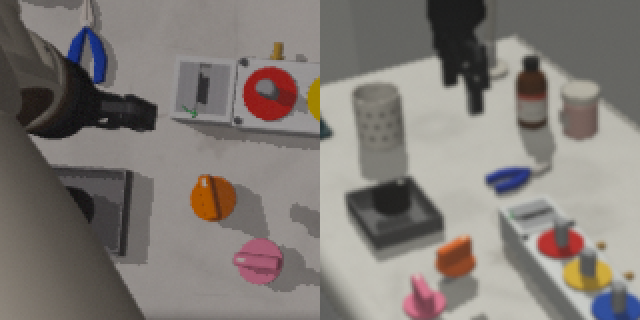

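The cap lies in the tray, seen dark inside it in both crops. Green knob first: I'll measure the pointers.

```bash
cat >> meas.py <<'E'
def pointer(n,im,d,c,bias=(.0013,.0006)):
    # white px on barrel top
    P=cloud(n,d); cb=np.array(c)+np.array(bias)*(n=="top")
    h=cv2.cvtColor(im,cv2.COLOR_BGR2HSV)
    m=(P[...,2]>.058)&(np.hypot(P[...,0]-cb[0],P[...,1]-cb[1])<.024)&(h[...,1]<110)&(h[...,2]>90)
    v,u=np.nonzero(m)
    w=np.array([px2w(n,a,b,.067)[:2] for a,b in zip(u,v)])-cb
    mean=w.mean(0); ev,V=np.linalg.eigh(np.cov(w.T)); dr=V[:,1]*np.sign(V[:,1]@mean)
    return len(u),np.arctan2(mean[1],mean[0]),np.arctan2(dr[1],dr[0]),np.linalg.norm(mean)
E
python3 - <<'E'
from meas import *
b0=np.array([.0013,.0006])
for f,df in(("pics/top0.png","top0.npy"),("pics/t6.png","top6.npy")):
    im=cv2.imread(f);d=np.load(df)
    for k,v in knobs("top",im,d).items():
        print(k,np.round(v[0]-b0,4),np.round(pointer("top",im,d,v[0]-b0),3))
im=cv2.imread("pics/top0.png");d=np.load("top0.npy");P=cloud("top",d)
h=cv2.cvtColor(im,cv2.COLOR_BGR2HSV)
m=(P[...,2]>.035)&(abs(P[...,0]-.41)<.06)&(abs(P[...,1]+.42)<.06)&(h[...,1]<50)&(h[...,2]>120)
v,u=np.nonzero(m);print("pot",len(u),px2w("top",u.mean(),v.mean(),.049))
E
python3 plan.py .3883 -.2062 .12 0.3
```

```text
red [ 0.4577 -0.3873] [ 1.700e+01 -1.845e+00  2.973e+00  8.000e-03]
blue [ 0.496  -0.3002] [ 2.300e+01 -2.334e+00  2.543e+00  5.000e-03]
green [ 0.3883 -0.206 ] [ 1.600e+01 -2.167e+00 -2.214e+00  8.000e-03]
red [ 0.4578 -0.3866] [ 1.700e+01 -1.837e+00  2.973e+00  9.000e-03]
blue [ 0.4974 -0.3003] [ 2.200e+01 -2.313e+00  2.595e+00  5.000e-03]
green [ 0.3879 -0.2073] [ 1.400e+01 -2.216e+00 -2.163e+00  7.000e-03]
pot 313 [ 0.39711796 -0.41209454  0.049     ]
t 11.88 pos [0.5051 0.2885 0.2089] psi 1.488 q [0.52, 0.16, 0.21, 1.62, 0.0, 0.6] w 0.993 F [-0.6  0.1  0.2] T [-0.02  0.01  0.06]
turn first [0.    0.    1.188] then cm in new axes [-43.81 -25.78   8.89] | cm in current axes [  7.55 -50.27   8.88]
```

>>> apply_moves([
  [[0.45,-3,0.2],[0,0,0],8.5],
  [[0.45,-3,0.2],[0,0,0],8.5],
  [[0.45,-3,0.2],[0,0,0],8.5],
  [[0.45,-3,0.2],[0,0,0],8.5],
  [[0.45,-3,0.2],[0,0,0],8.5],
  [[0.45,-3,0.2],[0,0,0],8.5],
  [[0.45,-3,0.2],[0,0,0],8.5],
  [[0.45,-3,0.2],[0,0,0],8.5],
  [[0.45,-3,0.2],[0,0,0],8.5],
  [[0.45,-3,0.2],[0,0,0],8.5],
])

```text
time: 12.72
ee_pos: [0.4347, -0.0057, 0.1889]
ee_rot: [0.0, 0.039, 0.999, 0.0]
contact_force: [-0.0, 0.7, 0.1]
width: 0.993
```

>>> apply_moves([
  [[0.45,-3,0.2],[0,0,0],8.5],
  [[0.45,-3,0.2],[0,0,0],8.5],
  [[0.45,-3,0.2],[0,0,0],8.5],
  [[0.45,-3,0.2],[0,0,0],8.5],
  [[0.45,-3,0.2],[0,0,0],8.5],
  [[0.45,-3,0.2],[0,0,0],8.5],
  [[0.35,-2.2,0.2],[0,0,0],8.5],
  [[0,0,0],[0,0,0],8.5],
])

```text
time: 13.38
ee_pos: [0.3884, -0.2064, 0.1744]
ee_rot: [-0.0, 0.041, 0.999, -0.0]
contact_force: [0.4, 0.1, -0.9]
width: 0.995
```

>>> apply_moves([
  [[0,0,0],[0,0,0.12],8.5],
  [[0,0,0],[0,0,0.12],8.5],
  [[0,0,0],[0,0,0.12],8.5],
  [[0,0,0],[0,0,0.12],8.5],
  [[0,0,0],[0,0,0.12],8.5],
  [[0,0,0],[0,0,0.12],8.5],
  [[0,0,0],[0,0,0.12],8.5],
  [[0,0,0],[0,0,0.12],8.5],
  [[0,0,0],[0,0,0.12],8.5],
  [[0,0,0],[0,0,0.12],8.5],
])

```text
time: 14.22
ee_pos: [0.3895, -0.2032, 0.1749]
ee_rot: [0.0, 0.599, 0.801, 0.0]
contact_force: [-0.4, -0.4, -0.4]
width: 0.994
```

>>> apply_moves([
  [[0,0,0],[0,0,0.12],8.5],
  [[0,0,0],[0,0,0.12],8.5],
  [[0,0,0],[0,0,0.04],8.5],
  [[0,0,0],[0,0,0],8.5],
  [[0,0,0],[0,0,0],8.5],
])

```text
time: 14.63
ee_pos: [0.3894, -0.2036, 0.1747]
ee_rot: [0.0, 0.702, 0.712, 0.0]
contact_force: [-0.1, 0.0, 0.2]
width: 0.993
```

```bash
python3 - <<'E'
from meas import *
from plan import plan
a,da=snap("top");b,db=snap("side")
cv2.imwrite("pics/p7.png",np.hstack([a[200:320,360:520],b[260:420,280:440][:120]]).repeat(2,0).repeat(2,1))
for n,im,d in(("top",a,da),("side",b,db)):
    for k,v in knobs(n,im,d).items(): print(n,"knob",k,np.round(v[0],4),v[1])
plan([.3883,-.2062,.12],0)
E
```

```text
top knob green [ 0.3899 -0.1985] 87
side knob red [ 0.4551 -0.3878] 197
side knob blue [ 0.4938 -0.3031] 121
t 14.73 pos [ 0.3892 -0.2039  0.1745] psi 0.014 q [-0.48, -0.19, -0.2, 1.56, 0.0, 1.07] w 0.996 F [ 0.4  0.3 -0.1] T [ 0.02 -0.02  0.01]
turn first [0.    0.    0.014] then cm in new axes [-0.23 -0.09  5.45] | cm in current axes [-0.22 -0.09  5.45]
```

View pics/p7.png

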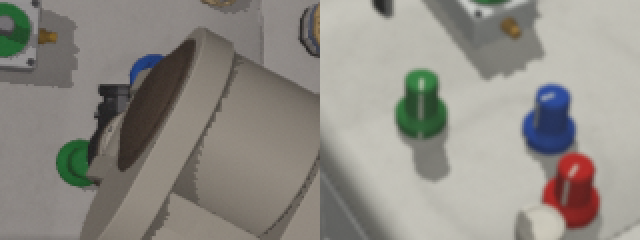

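Green is where it was. I'll descend and do a first centring pinch.

>>> apply_moves([
  [[-0.2,-0.1,2.5],[0,0,0],8.5],
  [[0,0,2.5],[0,0,0],8.5],
  [[0,0,2.5],[0,0,0],8.5],
  [[0,0,2.5],[0,0,0],8.5],
  [[0,0,2.5],[0,0,0],8.5],
  [[0,0,1.8],[0,0,0],8.5],
  [[0,0,0],[0,0,0],6],
  [[0,0,0],[0,0,0],5],
  [[0,0,0],[0,0,0],4.2],
  [[0,0,0],[0,0,0],3.9],
])

```text
time: 15.57
ee_pos: [0.3889, -0.2069, 0.0329]
ee_rot: [0.001, 0.703, 0.711, 0.0]
contact_force: [-3.1, -0.1, 0.7]
width: 0.466
```

>>> apply_moves([
  [[0,0,0],[0,0,0],3.7],
  [[0,0,0],[0,0,0],3.7],
  [[0,0,0],[0,0,0],3.7],
  [[0,0,0],[0,0,0],3.7],
])

```text
time: 15.9
ee_pos: [0.3888, -0.2069, 0.033]
ee_rot: [0.001, 0.703, 0.711, 0.0]
contact_force: [-1.8, 0.3, 6.1]
width: 0.441
```

```bash
python3 plan.py .3883 -.2062 .03 1.5
```

```text
t 15.9 pos [ 0.3888 -0.2069  0.033 ] psi 0.011 q [-0.49, -0.16, -0.45, 1.28, -0.0, 1.07] w 0.441 F [-1.8  0.3  6.1] T [0.17 0.48 0.02]
turn first [ 1.000e-03  2.000e-03 -1.489e+00] then cm in new axes [0.05 0.07 0.3 ] | cm in current axes [ 0.08 -0.05  0.3 ]
```

>>> apply_moves([
  [[0,0,0],[0,0,0],4.5],
  [[0,0,0],[0,0,0],6],
  [[0,0,0],[0,0,-0.1],6],
  [[0,0,0],[0,0,-0.12],6],
  [[0,0,0],[0,0,-0.12],6],
  [[0,0,0],[0,0,-0.12],6],
  [[0,0,0],[0,0,-0.12],6],
  [[0,0,0],[0,0,-0.12],6],
  [[0,0,0],[0,0,-0.12],6],
  [[0,0,0],[0,0,-0.12],6],
])

```text
time: 16.73
ee_pos: [0.3881, -0.2066, 0.0315]
ee_rot: [0.0, 0.302, 0.953, -0.0]
contact_force: [0.6, 0.4, -0.4]
width: 0.702
```

>>> apply_moves([
  [[0,0,0],[0,0,-0.12],6],
  [[0,0,0],[0,0,-0.12],6],
  [[0,0,0],[0,0,-0.12],6],
  [[0,0,0],[0,0,-0.12],6],
  [[0,0,0.3],[0,0,-0.06],6],
  [[0,0,0],[0,0,0],5],
  [[0,0,0],[0,0,0],4.2],
  [[0,0,0],[0,0,0],3.8],
  [[0,0,0],[0,0,0],3],
  [[0,0,0],[0,0,0],3],
])

```text
time: 17.57
ee_pos: [0.3882, -0.2065, 0.0288]
ee_rot: [0.0, 0.04, 0.999, -0.0]
contact_force: [-0.7, 2.4, 5.7]
width: 0.427
```

>>> apply_moves([
  [[0,0,0],[0,0,0],3],
  [[0,0,0],[0,0,0],3],
  [[0,0,0],[0,0,0],3],
])

```text
time: 17.82
ee_pos: [0.3882, -0.2065, 0.0287]
ee_rot: [0.0, 0.04, 0.999, 0.0]
contact_force: [-1.4, 1.8, 6.3]
width: 0.432
```

```bash
python3 plan.py .3883 -.2062 .2 1.16
```

```text
t 17.82 pos [ 0.3882 -0.2065  0.0287] psi 1.49 q [-0.49, -0.16, -0.46, 1.27, 0.0, -0.41] w 0.432 F [-1.4  1.8  6.3] T [ 0.47  0.27 -0.05]
turn first [0.   0.   0.33] then cm in new axes [  0.     0.04 -17.13] | cm in current axes [ -0.02   0.03 -17.13]
```

>>> apply_moves([
  [[0,0,-1],[0,0,0],3],
  [[0,0,-2],[0,0,0],3],
  [[0,0,-2.5],[0,0,0],3],
  [[0,0,-2.5],[0,0,0],3],
  [[0,0,-2.5],[0,0,0],3],
  [[0,0,-2.5],[0,0,0.1],3],
  [[0,0,0],[0,0,0.1],3],
  [[0,0,0],[0,0,0.1],3],
  [[0,0,0],[0,0,0],3],
  [[0,0,0],[0,0,0],3],
])

```text
time: 18.65
ee_pos: [0.3879, -0.2066, 0.1584]
ee_rot: [-0.0, 0.187, 0.982, -0.0]
contact_force: [0.5, 0.4, -1.9]
width: 0.435
```

```bash
python3 plan.py .5496 -.1067 .16 1.19
```

```text
t 18.65 pos [ 0.3879 -0.2066  0.1584] psi 1.194 q [-0.49, -0.19, -0.23, 1.53, -0.0, -0.11] w 0.435 F [ 0.5  0.4 -1.9] T [-0.01 -0.03  0.  ]
turn first [-0.    -0.     0.004] then cm in new axes [-11.3   15.28  -0.16] | cm in current axes [-11.36  15.24  -0.16]
```

>>> apply_moves([
  [[-1.4,1.9,0],[0,0,0],3],
  [[-1.4,1.9,0],[0,0,0],3],
  [[-1.4,1.9,0],[0,0,0],3],
  [[-1.4,1.9,0],[0,0,0],3],
  [[-1.4,1.9,0],[0,0,0],3],
  [[-1.4,1.9,0],[0,0,0],3],
  [[-1.4,1.9,0],[0,0,0],3],
  [[-1.4,1.9,0],[0,0,0],3],
  [[0,0,0],[0,0,0],3],
  [[0,0,0],[0,0,0],3],
])

```text
time: 19.48
ee_pos: [0.5486, -0.1062, 0.1573]
ee_rot: [-0.001, 0.187, 0.982, -0.0]
contact_force: [-1.1, -0.1, -1.8]
width: 0.43
```

```bash
python3 plan.py .5496 -.1067 .13 1.19;  python3 - <<'E'
from meas import *
a,da=snap("top");b,db=snap("side")
cv2.imwrite("pics/p8.png",np.hstack([a[150:270,300:460],b[180:300,290:450]]).repeat(2,0).repeat(2,1))
E
```

```text
t 19.48 pos [ 0.5486 -0.1062  0.1573] psi 1.195 q [-0.19, 0.09, 0.04, 1.52, -0.0, 0.18] w 0.43 F [-1.1 -0.1 -1.8] T [-0.01  0.05  0.02]
turn first [-0.    -0.002  0.005] then cm in new axes [-0.11 -0.01  2.73] | cm in current axes [-0.11 -0.01  2.73]
```

View pics/p8.png

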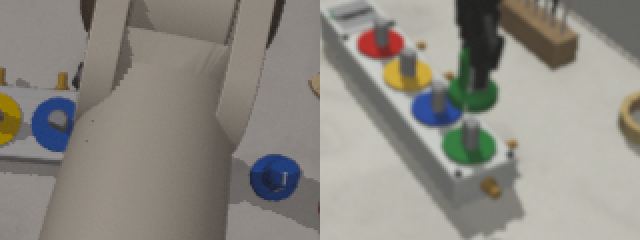

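>>> apply_moves([
  [[-0.1,0,1],[0,0,0],3],
  [[0,0,1],[0,0,0],3],
  [[0,0,1],[0,0,0],3],
  [[0,0,0],[0,0,0],3],
  [[0,0,0.4],[0,0,0],3],
  [[0,0,0.3],[0,0,0],3],
  [[0,0,0.3],[0,0,0],3],
  [[0,0,0],[0,0,0],3],
])

```text
time: 20.25
ee_pos: [0.5492, -0.1072, 0.1178]
ee_rot: [-0.0, 0.189, 0.982, 0.0]
contact_force: [-1.0, 0.0, -1.4]
width: 0.432
```

```bash
python3 plan.py .5496 -.1067 .098 1.19
```

```text
t 20.25 pos [ 0.5492 -0.1072  0.1178] psi 1.191 q [-0.19, 0.1, -0.03, 1.44, 0.0, 0.19] w 0.432 F [-1.   0.  -1.4] T [-0.01  0.02  0.  ]
turn first [-0.    -0.     0.001] then cm in new axes [-0.02  0.07  1.98] | cm in current axes [-0.02  0.07  1.98]
```

>>> apply_moves([
  [[0,0.05,0.4],[0,0,0],3],
  [[0,0,0.4],[0,0,0],3],
  [[0,0,0.4],[0,0,0],3],
  [[0,0,0.3],[0,0,0],3],
  [[0,0,0.2],[0,0,0],3],
  [[0,0,0],[0,0,0],3],
])

```text
time: 20.75
ee_pos: [0.5494, -0.1065, 0.1007]
ee_rot: [-0.0, 0.189, 0.982, 0.0]
contact_force: [1.1, 3.2, -4.7]
width: 0.429
```

```bash
python3 plan.py .5496 -.1067 .098 1.19
```

```text
t 20.75 pos [ 0.5494 -0.1065  0.1007] psi 1.191 q [-0.19, 0.1, -0.06, 1.41, 0.0, 0.19] w 0.429 F [ 1.1  3.2 -4.7] T [ 0.74 -0.25 -0.02]
turn first [ 0.    -0.001  0.001] then cm in new axes [-0.03 -0.01  0.27] | cm in current axes [-0.03 -0.01  0.27]
```

>>> apply_moves([
  [[0,0.05,0.2],[0,0,0],3],
  [[0,0,0.2],[0,0,0],3],
  [[0,0,0],[0,0,0],3],
  [[0,0,0],[0,0,0],3],
])

```text
time: 21.08
ee_pos: [0.5497, -0.1064, 0.0975]
ee_rot: [0.0, 0.189, 0.982, -0.0]
contact_force: [-0.5, 2.2, 1.3]
width: 0.433
```

```bash
python3 plan.py .5496 -.1067 .098 1.19
```

```text
t 21.08 pos [ 0.5497 -0.1064  0.0975] psi 1.191 q [-0.19, 0.1, -0.07, 1.4, -0.0, 0.19] w 0.433 F [-0.5  2.2  1.3] T [ 0.37  0.13 -0.01]
turn first [-0.     0.     0.001] then cm in new axes [-0.   -0.03 -0.05] | cm in current axes [-0.   -0.03 -0.05]
```

>>> apply_moves([
  [[0,0.03,0.1],[0,0,0],3],
  [[0,0,0],[0,0,0],3],
])

```text
time: 21.25
ee_pos: [0.5499, -0.1064, 0.0971]
ee_rot: [0.0, 0.189, 0.982, -0.0]
contact_force: [-1.8, 0.4, 6.1]
width: 0.429
```

>>> apply_moves([
  [[0,0,0],[0,0,0.04],3],
  [[0,0,0],[0,0,0.04],3],
  [[0,0,0],[0,0,0.04],3],
  [[0,0,0],[0,0,0.04],3],
  [[0,0,0],[0,0,0.04],3],
])

```text
time: 21.67
ee_pos: [0.5495, -0.1063, 0.097]
ee_rot: [0.0, 0.287, 0.958, -0.0]
contact_force: [-4.4, 0.9, 5.9]
width: 0.432
```

>>> apply_moves([
  [[0,0,0],[0,0,0.04],3],
  [[0,0,0],[0,0,0.04],3],
  [[0,0,0],[0,0,0.04],3],
  [[0,0,0],[0,0,0.04],3],
  [[0,0,0],[0,0,0.04],3],
])

```text
time: 22.08
ee_pos: [0.5493, -0.1062, 0.0967]
ee_rot: [-0.0, 0.381, 0.925, -0.0]
contact_force: [-4.4, 2.3, 4.9]
width: 0.435
```

>>> apply_moves([
  [[0,0,0.05],[0,0,0.04],3],
  [[0,0,0],[0,0,0.04],3],
  [[0,0,0],[0,0,0.04],3],
  [[0,0,0],[0,0,0.04],3],
  [[0,0,0],[0,0,0.04],3],
])

```text
time: 22.5
ee_pos: [0.5492, -0.1061, 0.0959]
ee_rot: [-0.0, 0.471, 0.882, -0.0]
contact_force: [-3.8, 1.9, 1.4]
width: 0.432
```

```bash
python3 plan.py .5496 -.1067 .098 1.19
```

```text
t 22.5 pos [ 0.5492 -0.1061  0.0959] psi 0.589 q [-0.19, 0.1, -0.07, 1.4, -0.0, 0.79] w 0.432 F [-3.8  1.9  1.4] T [0.33 0.86 0.06]
turn first [-0.001 -0.001 -0.601] then cm in new axes [-0.06 -0.04 -0.21] | cm in current axes [-0.07  0.   -0.21]
```

>>> apply_moves([
  [[0,0,0.15],[0,0,0.02],3],
  [[0,0,0.1],[0,0,0.02],3],
  [[0,0,0],[0,0,0],3],
])

```text
time: 22.75
ee_pos: [0.5488, -0.1061, 0.0928]
ee_rot: [-0.001, 0.489, 0.873, -0.001]
contact_force: [-4.4, 0.9, -1.2]
width: 0.434
```

```bash
python3 plan.py .5496 -.1067 .098 1.19
```

```text
t 22.75 pos [ 0.5488 -0.1061  0.0928] psi 0.55 q [-0.19, 0.1, -0.07, 1.4, -0.0, 0.83] w 0.434 F [-4.4  0.9 -1.2] T [ 0.31  1.14 -0.02]
turn first [-0.001 -0.002 -0.64 ] then cm in new axes [-0.1  -0.03 -0.52] | cm in current axes [-0.1   0.04 -0.52]
```

>>> apply_moves([
  [[0.03,-0.05,0.2],[0,0,0],3],
  [[0.03,-0.05,0.2],[0,0,0],3],
  [[0,0,0.2],[0,0,0],3],
  [[0,0,0.2],[0,0,0],3],
  [[0,0,0],[0,0,0],3],
])

```text
time: 23.17
ee_pos: [0.5484, -0.1059, 0.0854]
ee_rot: [-0.0, 0.488, 0.873, 0.0]
contact_force: [-3.8, 2.4, 3.5]
width: 0.429
```

```bash
python3 plan.py .5496 -.1067 .0837 1.19
```

```text
t 23.17 pos [ 0.5484 -0.1059  0.0854] psi 0.551 q [-0.19, 0.1, -0.09, 1.38, 0.0, 0.83] w 0.429 F [-3.8  2.4  3.5] T [ 0.62  0.68 -0.05]
turn first [ 0.    -0.    -0.639] then cm in new axes [-0.14 -0.03  0.17] | cm in current axes [-0.13  0.06  0.17]
```

>>> apply_moves([
  [[0.02,-0.03,0.1],[0,0,0],3],
  [[0,0,0.1],[0,0,0],3],
  [[0,0,0.05],[0,0,0],3],
  [[0,0,0],[0,0,0],3],
])

```text
time: 23.5
ee_pos: [0.5483, -0.1059, 0.0838]
ee_rot: [0.0, 0.488, 0.873, 0.0]
contact_force: [-5.7, 4.1, 10.0]
width: 0.436
```

```bash
python3 plan.py .5496 -.1067 .0837 1.19
```

```text
t 23.5 pos [ 0.5483 -0.1059  0.0838] psi 0.551 q [-0.19, 0.1, -0.09, 1.38, 0.0, 0.83] w 0.436 F [-5.7  4.1 10. ] T [ 0.8   1.02 -0.13]
turn first [ 0.001  0.001 -0.639] then cm in new axes [-0.15 -0.03  0.01] | cm in current axes [-0.14  0.06  0.01]
```

>>> apply_moves([
  [[0,0,0],[0,0,0.06],3],
  [[0,0,0],[0,0,0.06],3],
  [[0,0,0],[0,0,0.06],3],
  [[0,0,0],[0,0,0.06],3],
  [[0,0,0],[0,0,0.06],3],
  [[0,0,0],[0,0,0.06],3],
  [[0,0,0],[0,0,0.06],3],
  [[0,0,0],[0,0,0.06],3],
])

```text
time: 24.17
ee_pos: [0.5484, -0.1056, 0.0838]
ee_rot: [0.0, 0.682, 0.731, 0.001]
contact_force: [-6.0, 6.9, 9.7]
width: 0.434
```

```bash
python3 plan.py .5496 -.1067 .0837 1.19
```

```text
t 24.17 pos [ 0.5484 -0.1056  0.0838] psi 0.069 q [-0.19, 0.1, -0.09, 1.38, 0.0, 1.31] w 0.434 F [-6.   6.9  9.7] T [1.24 1.09 0.35]
turn first [ 1.000e-03 -0.000e+00 -1.121e+00] then cm in new axes [-0.15 -0.06  0.01] | cm in current axes [-0.12  0.11  0.01]
```

>>> apply_moves([
  [[0.05,-0.05,0],[0,0,0.05],3],
  [[0,0,0],[0,0,0.05],3],
  [[0,0,0],[0,0,0.05],3],
  [[0,0,0],[0,0,0.05],3],
  [[0,0,0],[0,0,0.05],3],
  [[0,0,0],[0,0,0.05],3],
  [[0,0,0],[0,0,0.05],3],
])

```text
time: 24.75
ee_pos: [0.5484, -0.1046, 0.0838]
ee_rot: [-0.0, 0.799, 0.602, 0.001]
contact_force: [-1.7, 8.1, 7.6]
width: 0.427
```

```bash
python3 plan.py .5496 -.1067 .0837 1.19
```

```text
t 24.75 pos [ 0.5484 -0.1046  0.0838] psi -0.28 q [-0.19, 0.1, -0.1, 1.37, 0.0, 1.66] w 0.427 F [-1.7  8.1  7.6] T [1.57 0.38 0.51]
turn first [ 3.00e-03 -1.00e-03 -1.47e+00] then cm in new axes [-0.19 -0.15  0.01] | cm in current axes [-0.17  0.18  0.01]
```

>>> apply_moves([
  [[0,0,0],[0,0,0.04],3],
  [[0,0,0],[0,0,0.04],3],
  [[0,0,0],[0,0,0],3],
])

```text
time: 25.0
ee_pos: [0.5484, -0.1045, 0.0838]
ee_rot: [-0.0, 0.822, 0.569, 0.001]
contact_force: [-1.3, 8.1, 8.5]
width: 0.433
```

```bash
python3 plan.py .5496 -.1067 .0837 1.19
```

```text
t 25.0 pos [ 0.5484 -0.1045  0.0838] psi -0.36 q [-0.19, 0.1, -0.1, 1.37, 0.0, 1.74] w 0.433 F [-1.3  8.1  8.5] T [1.68 0.36 0.23]
turn first [ 3.00e-03 -1.00e-03 -1.55e+00] then cm in new axes [-0.19 -0.16  0.01] | cm in current axes [-0.17  0.19  0.01]
```

>>> apply_moves([
  [[0,0,0],[0,0,0.04],3],
  [[0,0,0],[0,0,0.04],3],
  [[0,0,0],[0,0,0],3],
])

```text
time: 25.25
ee_pos: [0.5485, -0.1044, 0.0838]
ee_rot: [-0.0, 0.844, 0.536, 0.001]
contact_force: [-2.5, 9.1, 8.1]
width: 0.43
```

```bash
python3 plan.py .5496 -.1067 .0837 1.19;python3 - <<'E'
from meas import *
b,db=snap("side")
cv2.imwrite("pics/p9.png",cv2.resize(b[180:300,290:450],(640,480),interpolation=cv2.INTER_CUBIC))
E
```

```text
t 25.25 pos [ 0.5485 -0.1044  0.0838] psi -0.44 q [-0.19, 0.1, -0.1, 1.37, 0.0, 1.82] w 0.43 F [-2.5  9.1  8.1] T [1.73 0.33 0.26]
turn first [ 3.00e-03 -1.00e-03 -1.63e+00] then cm in new axes [-0.19 -0.17  0.01] | cm in current axes [-0.16  0.2   0.01]
```

View pics/p9.png

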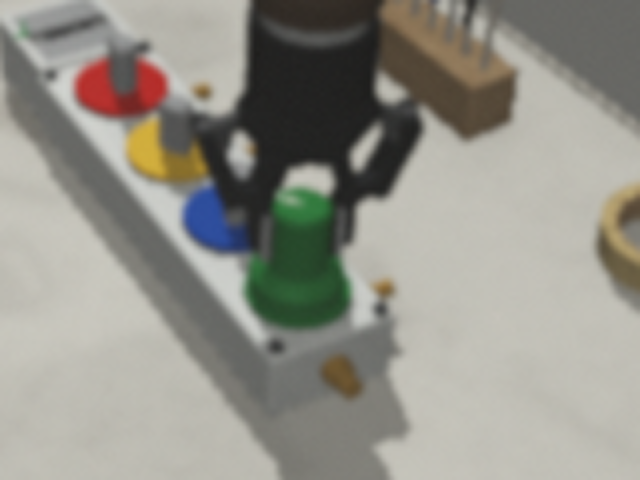

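>>> apply_moves([
  [[0,0,0],[0,0,0],4.5],
  [[0,0,0],[0,0,0],5.5],
  [[0,0,0],[0,0,0],5.5],
  [[0,0,-2],[0,0,0],6],
  [[0,0,-3],[0,0,0],6],
  [[0,0,-3],[0,0,0],6],
  [[-3,0,-2],[0,0,0],8],
  [[-3,0,0],[0,0,0],8.5],
  [[-3,0,0],[0,0,0],8.5],
  [[-3,0,0],[0,0,0],8.5],
])

```text
time: 26.13
ee_pos: [0.4963, -0.2156, 0.1832]
ee_rot: [0.001, 0.844, 0.536, 0.0]
contact_force: [-0.1, -0.3, -0.6]
width: 0.999
```

>>> apply_moves([
  [[-3,0,0],[0,0,0],8.5],
  [[-3,0,0],[0,0,0],8.5],
  [[-3,0,0],[0,0,0],8.5],
  [[-2,0,0],[0,0,0],8.5],
  [[0,0,0],[0,0,0],8.5],
])

```text
time: 26.55
ee_pos: [0.4483, -0.317, 0.1824]
ee_rot: [0.0, 0.845, 0.535, -0.001]
contact_force: [-0.5, -0.2, -0.8]
width: 0.994
```

```bash
python3 - <<'E'
from meas import *
from plan import plan
a,da=snap("top");b,db=snap("side")
cv2.imwrite("pics/t10.png",a);cv2.imwrite("pics/s10.png",b);np.save("top10.npy",da);np.save("side10.npy",db)
cv2.imwrite("pics/p10.png",np.hstack([cv2.resize(a[180:260,310:390],(400,400),interpolation=cv2.INTER_CUBIC),cv2.resize(b[210:290,320:400],(400,400),interpolation=cv2.INTER_CUBIC)]))
for n,im,d in(("top",a,da),("side",b,db)):
    for k,v in knobs(n,im,d).items(): print(n,"knob",k,np.round(v[0],4),v[1],v[2])
plan([.496,-.3,.12],0)
E
```

```text
top knob blue [ 0.4983 -0.2988] 159 0.07168810784029014
top knob green [ 0.5598 -0.1086] 175 0.1267619291317688
side knob red [ 0.4547 -0.388 ] 204 0.06978566114720156
side knob yellow [0.5402 0.0522] 4 0.07193535661434916
side knob blue [ 0.4938 -0.3036] 122 0.0699438341897977
t 26.65 pos [ 0.4496 -0.3145  0.1825] psi -0.441 q [-0.61, 0.07, 0.06, 1.56, -0.0, 1.4] w 0.994 F [-0.5  0.3  0.3] T [-0.01  0.02  0.02]
turn first [-0.     0.    -0.441] then cm in new axes [1.45 4.64 6.25] | cm in current axes [3.29 3.58 6.25]
```

View pics/p10.png

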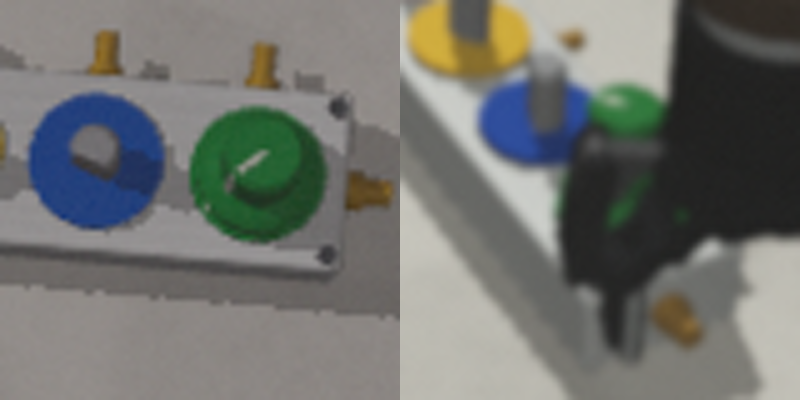

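View pics/t10.png

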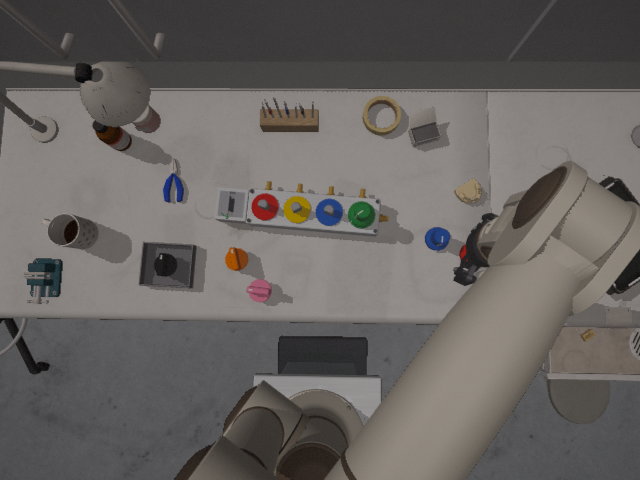

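```bash
python3 - <<'E'
from h import *
p=px2w("top",351.2,222.2,.064)[:2]-[.0013,.0006]; c=np.array([.5494,-.1064]); d=p-c; print(p,np.linalg.norm(d),np.arctan2(d[1],d[0]), "stop",np.pi-.0762-.75)
a=cv2.imread("pics/t10.png")
cv2.imwrite("pics/p11.png",np.hstack([cv2.resize(a[200:280,400:480],(400,400),interpolation=cv2.INTER_CUBIC),cv2.resize(a[190:220,310:350],(400,300),interpolation=cv2.INTER_CUBIC).repeat(1,0)[:,:].copy() if 0 else cv2.resize(a[180:260,310:390],(400,400))]))
for f,ctr in(("t10",(.497,-.2995)),):
    im=cv2.imread(f"pics/{f}.png");h=cv2.cvtColor(im,cv2.COLOR_BGR2HSV)
    print(im[228:250,428:448].max(2)[::2,::2]); print(h[228:250,428:448,1][::1,::1])
E
```

```text
[ 0.52861987 -0.08193353] 0.032100185972433394 2.274902039061705 stop 2.315392653589793
[[137 130 120 118 114 112 110 110 128 138]
 [119 123 121 119 107 118 123 123 120 105]
 [125 124 122  92 123 124 125 122 124 125]
 [127 123  92 103 125 123 123 123 125 124]
 [130 112  90 102 123 124 123 137 123 123]
 [129 109  85  94 122 124 124 146 123 123]
 [126 118  81  79 110 123 124 146 125 124]
 [125 124  85  73  76 105 115 127 109  92]
 [119 121 120  88  63  79  90  98  91  88]
 [ 85 117 119 117 112  90  90  89  89  94]
 [134  82 111 112 112 108 104  94  95 108]]
[[ 17  17   4  68 123 156 171 180 179 180 180 177 160 123  88  46  12  16
   13  13]
 [  8  58 122 166 179 179 188 188 177 184 180 179 181 182 170 149 119  65
   10  17]
 [ 66 164 180 183 183 181 182 185 169 175 177 184 180 178 180 182 185 162
  109  46]
 [167 181 185 183 187 182 166 163 182 183 188 185 185 182 184 181 188 185
  190 124]
 [182 186 187 182 180 174 164 173 176 185 183 178 184 177 188 189 183 178
  184 175]
 [184 185 184 182 170 165 174 178 190 184 182 180 181 181 179 187 189 181
  179 183]
 [189 182 182 172 172 159 16
[... 632 characters left out ...]
 181 181
  171 169]
 [184 177 179 181 153 143 147 145 144 160 170 184 171 102  58 174 180 174
  172 154]
 [192 185 183 177 188 155 137 133 128 137 145 156 177 163 154 171 164 152
  160 154]
 [186 183 190 190 189 181 156 131 130 103  61  48  11  76 120 155 165 159
  156  80]
 [177 185 193 178 181 181 179 172 137  25   3  84 103 139 147 160 167 162
  126  29]
 [150 179 179 182 184 182 185 182 173 130 133 149 159 160 175 166 163 142
   57  12]
 [ 58 154 174 174 188 187 179 178 175 176 181 184 154 164 158 156 138  62
   12  19]
 [ 11  14 118 174 177 174 182 179 180 168 179 173 167 175 163 135  56  12
   19  17]
 [ 14  13  10  25 123 158 176 165 169 170 174 176 148  89  68  13  12  14
   19  17]]
```

View pics/p11.png

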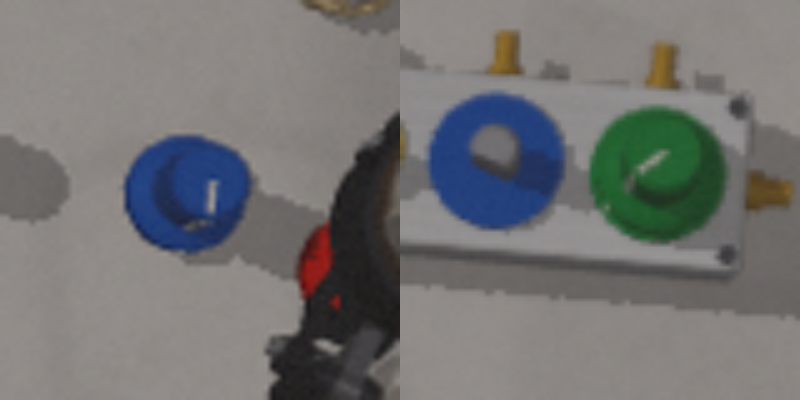

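>>> apply_moves([
  [[1.7,1.8,0],[0,0,0],8.5],
  [[1.65,1.8,0],[0,0,0],8.5],
  [[0,0,2],[0,0,0],8.5],
  [[0,0,3],[0,0,0],8.5],
  [[0,0,3],[0,0,0],8.5],
  [[0,0,3],[0,0,0],8.5],
  [[0,0,2],[0,0,0],8.5],
  [[0,0,0],[0,0,0],8.5],
])

```text
time: 27.32
ee_pos: [0.495, -0.2963, 0.0479]
ee_rot: [-0.003, 0.844, 0.537, -0.002]
contact_force: [0.3, 0.5, -1.1]
width: 0.995
```

```bash
python3 plan.py .4967 -.2997 .03 -.44;python3 - <<'E'
from meas import *
p=px2w("top",438,244.7,.0195)[:2]-[.0013,.0006]; d=p-np.array([.4967,-.2997]); print(np.linalg.norm(d),np.arctan2(d[1],d[0]))
b,db=snap("side")
cv2.imwrite("pics/p12.png",cv2.resize(b[260:380,330:490],(640,480),interpolation=cv2.INTER_CUBIC))
E
```

```text
t 27.32 pos [ 0.495  -0.2963  0.0479] psi -0.438 q [-0.54, 0.17, -0.09, 1.32, -0.0, 1.47] w 0.995 F [ 0.3  0.5 -1.1] T [0.   0.01 0.04]
turn first [-0.007 -0.001  0.002] then cm in new axes [-0.23  0.29  1.79] | cm in current axes [-0.23  0.3   1.78]
0.016743710356017495 -3.0003404776715437
```

View pics/p12.png

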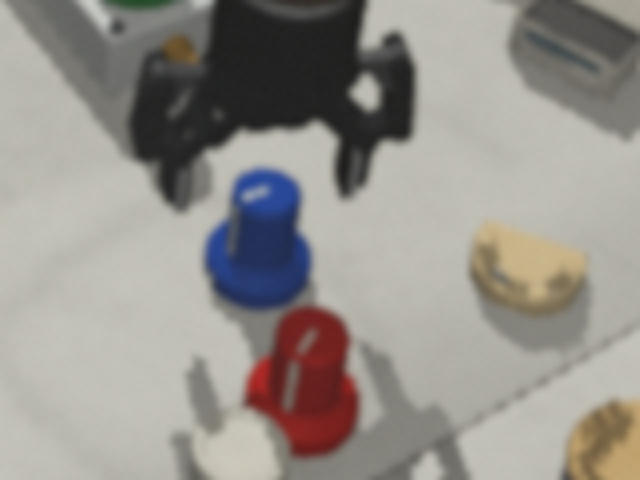

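>>> apply_moves([
  [[-0.23,0.3,0.9],[0,0,0],8.5],
  [[0,0,0.9],[0,0,0],8.5],
  [[0,0,0],[0,0,0],6],
  [[0,0,0],[0,0,0],5],
  [[0,0,0],[0,0,0],4.2],
  [[0,0,0],[0,0,0],3.9],
  [[0,0,0],[0,0,0],3.7],
  [[0,0,0],[0,0,0],3.7],
  [[0,0,0],[0,0,0],3.7],
])

```text
time: 28.12
ee_pos: [0.4985, -0.3022, 0.0356]
ee_rot: [0.0, 0.844, 0.536, 0.0]
contact_force: [-3.4, 1.7, 5.9]
width: 0.44
```

>>> apply_moves([
  [[0,0,0],[0,0,0],4.5],
  [[0,0,0],[0,0,0],6],
  [[0,0,0],[0,0,-0.1],6],
  [[0,0,0],[0,0,-0.12],6],
  [[0,0,0],[0,0,-0.12],6],
  [[0,0,0],[0,0,-0.12],6],
  [[0,0,0],[0,0,-0.12],6],
  [[0,0,0],[0,0,-0.12],6],
  [[0,0,0],[0,0,-0.12],6],
  [[0,0,0],[0,0,-0.12],6],
])

```text
time: 28.95
ee_pos: [0.4986, -0.3022, 0.0347]
ee_rot: [0.0, 0.507, 0.862, 0.0]
contact_force: [0.5, -0.9, 0.3]
width: 0.701
```

>>> apply_moves([
  [[0,0,0],[0,0,-0.12],6],
  [[0,0,0],[0,0,-0.12],6],
  [[0,0,0],[0,0,-0.12],6],
  [[0,0,0],[0,0,-0.12],6],
  [[0,0,0],[0,0,-0.12],6],
  [[0,0,0],[0,0,-0.04],5],
  [[0,0,0],[0,0,0],4.2],
  [[0,0,0],[0,0,0],3.8],
  [[0,0,0],[0,0,0],3],
  [[0,0,0],[0,0,0],3],
])

```text
time: 29.78
ee_pos: [0.4987, -0.3021, 0.035]
ee_rot: [0.0, 0.214, 0.977, 0.0]
contact_force: [0.1, 1.0, 2.4]
width: 0.425
```

>>> apply_moves([
  [[0,0,0],[0,0,0],3],
  [[0,0,0],[0,0,0],3],
  [[0,0,0],[0,0,0],3],
])

```text
time: 30.03
ee_pos: [0.4988, -0.3021, 0.035]
ee_rot: [0.0, 0.213, 0.977, 0.0]
contact_force: [1.3, 1.6, 3.4]
width: 0.428
```

```bash
python3 plan.py .5555 -.0268 .16 1.05
```

```text
t 30.03 pos [ 0.4988 -0.3021  0.035 ] psi 1.141 q [-0.54, 0.18, -0.1, 1.29, 0.0, -0.11] w 0.428 F [1.3 1.6 3.4] T [ 0.31 -0.18 -0.12]
turn first [0.    0.001 0.091] then cm in new axes [  8.78  26.71 -12.5 ] | cm in current axes [  6.32  27.39 -12.5 ]
```

>>> apply_moves([
  [[0,0,-1],[0,0,0],3],
  [[0,0,-2.5],[0,0,0],3],
  [[0,0,-3],[0,0,0],3],
  [[0,0,-3],[0,0,0],3],
  [[0,0,-3],[0,0,0],3],
  [[0.63,2.74,0],[0,0,0],3],
  [[0.63,2.74,0],[0,0,0],3],
  [[0.63,2.74,0],[0,0,0],3],
  [[0.63,2.74,0],[0,0,0],3],
])

```text
time: 30.78
ee_pos: [0.521, -0.1911, 0.1601]
ee_rot: [-0.0, 0.214, 0.977, -0.0]
contact_force: [0.7, 0.5, -2.1]
width: 0.428
```

>>> apply_moves([
  [[0.63,2.74,0],[0,0,0],3],
  [[0.63,2.74,0],[0,0,0],3],
  [[0.63,2.74,0],[0,0,0],3],
  [[0.63,2.74,0],[0,0,0],3],
  [[0.63,2.74,0],[0,0,0],3],
  [[0.63,2.74,0],[0,0,0],3],
  [[0,0,0],[0,0,0],3],
  [[0,0,0],[0,0,0],3],
  [[0,0,0],[0,0,0],3],
])

```text
time: 31.53
ee_pos: [0.5552, -0.0271, 0.1598]
ee_rot: [-0.0, 0.213, 0.977, -0.0]
contact_force: [-0.4, -0.1, -1.1]
width: 0.429
```

```bash
python3 plan.py .5550 -.0263 .126 1.14; python3 - <<'E'
from meas import *
a,da=snap("top");b,db=snap("side")
cv2.imwrite("pics/p13.png",np.hstack([a[150:270,260:420],b[170:290,270:430]]).repeat(2,0).repeat(2,1))
for n,im,d in(("top",a,da),("side",b,db)):
    for k,v in knobs(n,im,d).items(): print(n,"knob",k,np.round(v[0],4),v[1],v[2])
E
```

```text
t 31.53 pos [ 0.5552 -0.0271  0.1598] psi 1.141 q [-0.05, 0.09, 0.04, 1.52, -0.0, 0.38] w 0.429 F [-0.4 -0.1 -1.1] T [-0.01  0.01  0.03]
turn first [-0.001 -0.     0.001] then cm in new axes [0.05 0.06 3.38] | cm in current axes [0.05 0.06 3.38]
top knob red [ 0.459  -0.3863] 155 0.0720883376289722
top knob green [ 0.5585 -0.1204] 68 0.12617952411808597
side knob red [ 0.4359 -0.4079] 8 0.8652482868431299
side knob yellow [0.5562 0.0526] 4 0.0701433374876043
side knob blue [ 0.5706 -0.0425] 3 0.11185387091340143
```

View pics/p13.png

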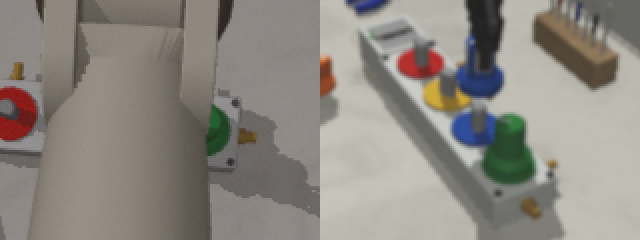

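>>> apply_moves([
  [[0.05,0.06,1.5],[0,0,0],3],
  [[0,0,1.5],[0,0,0],3],
  [[0,0,0.4],[0,0,0],3],
  [[0,0,0.4],[0,0,0],3],
  [[0,0,0],[0,0,0],3],
])

```text
time: 32.05
ee_pos: [0.555, -0.0266, 0.1215]
ee_rot: [-0.0, 0.214, 0.977, -0.0]
contact_force: [0.1, -0.2, -1.9]
width: 0.427
```

>>> apply_moves([
  [[0,0,0.4],[0,0,0],3],
  [[0,0,0.4],[0,0,0],3],
  [[0,0,0.3],[0,0,0],3],
  [[0,0,0.3],[0,0,0],3],
  [[0,0,0],[0,0,0],3],
])

```text
time: 32.47
ee_pos: [0.555, -0.026, 0.1071]
ee_rot: [-0.0, 0.213, 0.977, -0.0]
contact_force: [0.5, 0.2, -0.7]
width: 0.429
```

```bash
python3 plan.py .5550 -.0263 .104 1.14
```

```text
t 32.47 pos [ 0.555  -0.026   0.1071] psi 1.141 q [-0.05, 0.09, -0.06, 1.42, -0.0, 0.38] w 0.429 F [ 0.5  0.2 -0.7] T [-0.01 -0.03  0.01]
turn first [-0.    -0.001  0.001] then cm in new axes [-0.01 -0.03  0.31] | cm in current axes [-0.01 -0.03  0.31]
```

No side load. I'll seat it lightly on the tip and turn clockwise.

>>> apply_moves([
  [[0,0,0.2],[0,0,0],3],
  [[0,0,0.2],[0,0,0],3],
  [[0,0,0],[0,0,0],3],
])

```text
time: 32.72
ee_pos: [0.5552, -0.026, 0.1035]
ee_rot: [-0.0, 0.213, 0.977, -0.0]
contact_force: [0.8, -0.2, -1.7]
width: 0.429
```

>>> apply_moves([
  [[0,0,0],[0,0,0.04],3],
  [[0,0,0],[0,0,0.04],3],
  [[0,0,0],[0,0,0.04],3],
  [[0,0,0],[0,0,0.04],3],
])

```text
time: 33.05
ee_pos: [0.5553, -0.026, 0.1039]
ee_rot: [0.0, 0.292, 0.957, -0.0]
contact_force: [-0.4, 0.1, -2.2]
width: 0.426
```

>>> apply_moves([
  [[0,0,0.1],[0,0,0],3],
  [[0,0,0.05],[0,0,0],3],
  [[0,0,0],[0,0,0],3],
])

```text
time: 33.3
ee_pos: [0.5552, -0.026, 0.1021]
ee_rot: [-0.0, 0.29, 0.957, -0.0]
contact_force: [-0.9, -0.7, -1.2]
width: 0.426
```

>>> apply_moves([
  [[0,0,0.05],[0,0,0.03],3],
  [[0,0,0],[0,0,0.03],3],
  [[0,0,0],[0,0,0.03],3],
])

```text
time: 33.55
ee_pos: [0.5552, -0.026, 0.1017]
ee_rot: [-0.0, 0.334, 0.943, -0.0]
contact_force: [-0.8, -0.4, -1.9]
width: 0.428
```

>>> apply_moves([
  [[0,0,0.1],[0,0,0],3],
  [[0,0,0.1],[0,0,0],3],
  [[0,0,0],[0,0,0],3],
])

```text
time: 33.8
ee_pos: [0.5551, -0.026, 0.0995]
ee_rot: [-0.0, 0.333, 0.943, -0.0]
contact_force: [-0.3, 1.0, -1.5]
width: 0.431
```

```bash
python3 plan.py .5550 -.0263 .104 1.14
```

```text
t 33.8 pos [ 0.5551 -0.026   0.0995] psi 0.892 q [-0.05, 0.09, -0.07, 1.41, -0.0, 0.63] w 0.431 F [-0.3  1.  -1.5] T [ 0.01 -0.    0.01]
turn first [-0.    -0.    -0.248] then cm in new axes [-0.   -0.03 -0.45] | cm in current axes [-0.01 -0.03 -0.45]
```

>>> apply_moves([
  [[0,0,0.2],[0,0,0],3],
  [[0,0,0.2],[0,0,0],3],
  [[0,0,0],[0,0,0],3],
])

```text
time: 34.05
ee_pos: [0.555, -0.026, 0.0952]
ee_rot: [-0.0, 0.333, 0.943, -0.0]
contact_force: [-0.6, 0.2, -2.2]
width: 0.434
```

>>> apply_moves([
  [[0,0,0.2],[0,0,0],3],
  [[0,0,0.2],[0,0,0],3],
  [[0,0,0],[0,0,0],3],
])

```text
time: 34.3
ee_pos: [0.555, -0.026, 0.0913]
ee_rot: [-0.0, 0.333, 0.943, -0.0]
contact_force: [1.0, 0.3, -1.9]
width: 0.425
```

```bash
python3 plan.py .5550 -.0263 .09 1.14
```

```text
t 34.3 pos [ 0.555  -0.026   0.0913] psi 0.891 q [-0.05, 0.09, -0.09, 1.39, 0.0, 0.63] w 0.425 F [ 1.   0.3 -1.9] T [ 0.01  0.05 -0.02]
turn first [-0.    -0.001 -0.249] then cm in new axes [-0.01 -0.03  0.13] | cm in current axes [-0.01 -0.03  0.13]
```

>>> apply_moves([
  [[0,0,0.1],[0,0,0],3],
  [[0,0,0.1],[0,0,0],3],
  [[0,0,0],[0,0,0],3],
])

```text
time: 34.55
ee_pos: [0.5553, -0.026, 0.09]
ee_rot: [0.0, 0.333, 0.943, 0.0]
contact_force: [-0.7, 0.1, 0.2]
width: 0.429
```

>>> apply_moves([
  [[0,0,0.05],[0,0,0.04],3],
  [[0,0,0.05],[0,0,0.04],3],
  [[0,0,0],[0,0,0.04],3],
  [[0,0,0],[0,0,0],3],
])

```text
time: 34.88
ee_pos: [0.5557, -0.0261, 0.09]
ee_rot: [0.001, 0.39, 0.921, 0.0]
contact_force: [-1.9, -0.3, 7.1]
width: 0.431
```

```bash
python3 plan.py .5550 -.0263 .09 1.14
```

```text
t 34.88 pos [ 0.5557 -0.0261  0.09  ] psi 0.769 q [-0.05, 0.09, -0.09, 1.39, -0.0, 0.76] w 0.431 F [-1.9 -0.3  7.1] T [-0.07  0.5  -0.04]
turn first [ 0.001  0.002 -0.371] then cm in new axes [ 0.05 -0.04  0.  ] | cm in current axes [ 0.04 -0.06  0.  ]
```

>>> apply_moves([
  [[0,0,0],[0,0,0.05],3],
  [[0,0,0],[0,0,0.05],3],
  [[0,0,0],[0,0,0.05],3],
  [[0,0,0],[0,0,0.05],3],
  [[0,0,0],[0,0,0.05],3],
  [[0,0,0],[0,0,0.05],3],
])

```text
time: 35.38
ee_pos: [0.5543, -0.0251, 0.09]
ee_rot: [-0.001, 0.523, 0.852, 0.001]
contact_force: [-8.6, 6.3, 10.9]
width: 0.425
```

```bash
python3 plan.py .5550 -.0263 .09 1.14
```

```text
t 35.38 pos [ 0.5543 -0.0251  0.09  ] psi 0.47 q [-0.05, 0.09, -0.09, 1.39, 0.0, 1.05] w 0.425 F [-8.6  6.3 10.9] T [1.04 1.74 0.56]
turn first [ 0.001 -0.002 -0.67 ] then cm in new axes [-0.11 -0.08  0.  ] | cm in current axes [-0.13  0.01  0.  ]
```

>>> apply_moves([
  [[0,0,0],[0,0,0.04],3],
  [[0,0,0],[0,0,0.04],3],
  [[0,0,0],[0,0,0.04],3],
])

```text
time: 35.63
ee_pos: [0.5544, -0.025, 0.09]
ee_rot: [-0.001, 0.573, 0.82, 0.001]
contact_force: [-9.7, 5.3, 9.6]
width: 0.426
```

```bash
python3 plan.py .5550 -.0263 .09 1.14
```

```text
t 35.63 pos [ 0.5544 -0.025   0.09  ] psi 0.351 q [-0.05, 0.09, -0.09, 1.39, 0.0, 1.17] w 0.426 F [-9.7  5.3  9.6] T [1.12 1.65 0.51]
turn first [ 0.001 -0.002 -0.789] then cm in new axes [-0.11 -0.1  -0.  ] | cm in current axes [-0.14  0.01 -0.  ]
```

>>> apply_moves([
  [[0,0,0],[0,0,0.04],3],
  [[0,0,0],[0,0,0.04],3],
  [[0,0,0],[0,0,0.02],3],
])

```text
time: 35.88
ee_pos: [0.5545, -0.0249, 0.09]
ee_rot: [-0.001, 0.613, 0.79, 0.001]
contact_force: [-8.9, 5.6, 9.9]
width: 0.429
```

```bash
python3 plan.py .5550 -.0263 .09 1.14
```

```text
t 35.88 pos [ 0.5545 -0.0249  0.09  ] psi 0.25 q [-0.05, 0.09, -0.09, 1.39, 0.0, 1.27] w 0.429 F [-8.9  5.6  9.9] T [1.18 1.63 0.58]
turn first [ 0.001 -0.002 -0.89 ] then cm in new axes [-0.1  -0.11 -0.  ] | cm in current axes [-0.15  0.01 -0.  ]
```

>>> apply_moves([
  [[0,0,0],[0,0,0.04],3],
  [[0,0,0],[0,0,0.04],3],
  [[0,0,0],[0,0,0],3],
  [[0,0,0],[0,0,0],4.5],
  [[0,0,0],[0,0,0],5.5],
  [[0,0,0],[0,0,0],5.5],
  [[0,0,-2],[0,0,0],6],
  [[0,0,-3],[0,0,0],6],
  [[0,0,-3],[0,0,0],6],
  [[-3,0,-2],[0,0,0],8],
])

```text
time: 36.72
ee_pos: [0.5606, -0.0531, 0.1918]
ee_rot: [0.001, 0.643, 0.766, 0.001]
contact_force: [1.0, -0.8, 0.8]
width: 0.823
```

```bash
python3 plan.py .459 -.36 .18 .17
```

```text
t 36.72 pos [ 0.5606 -0.0531  0.1918] psi 0.174 q [-0.09, 0.1, 0.12, 1.58, 0.0, 1.3] w 0.823 F [ 1.  -0.8  0.8] T [0.02 0.01 0.02]
turn first [ 0.003 -0.     0.004] then cm in new axes [-28.53 -15.2    1.18] | cm in current axes [-28.47 -15.33   1.13]
```

>>> apply_moves([
  [[-2.8,-1.5,0],[0,0,0],8.5],
  [[-2.8,-1.5,0],[0,0,0],8.5],
  [[-2.8,-1.5,0],[0,0,0],8.5],
  [[-2.8,-1.5,0],[0,0,0],8.5],
  [[-2.8,-1.5,0],[0,0,0],8.5],
  [[-2.8,-1.5,0],[0,0,0],8.5],
  [[-2.8,-1.5,0],[0,0,0],8.5],
  [[-2.8,-1.5,0],[0,0,0],8.5],
  [[0,0,0],[0,0,0],8.5],
  [[0,0,0],[0,0,0],8.5],
])

```text
time: 37.55
ee_pos: [0.4796, -0.2983, 0.1885]
ee_rot: [-0.0, 0.645, 0.764, -0.0]
contact_force: [0.6, 0.2, 0.5]
width: 0.997
```

```bash
python3 - <<'E'
from meas import *
from plan import plan
a,da=snap("top");b,db=snap("side")
cv2.imwrite("pics/t14.png",a);cv2.imwrite("pics/s14.png",b);np.save("top14.npy",da);np.save("side14.npy",db)
cv2.imwrite("pics/p14.png",np.hstack([cv2.resize(a[175:255,300:400],(500,400),interpolation=cv2.INTER_CUBIC),cv2.resize(b[305:385,360:420],(300,400),interpolation=cv2.INTER_CUBIC)]))
for n,im,d in(("top",a,da),("side",b,db)):
    for k,v in knobs(n,im,d).items(): print(n,"knob",k,np.round(v[0],4),v[1],v[2])
plan([.4577,-.387,.12],.17)
E
```

```text
top knob blue [ 0.5657 -0.0254] 163 0.1273498630750254
top knob green [ 0.5597 -0.1096] 171 0.12693039930874012
side knob red [ 0.4552 -0.3885] 197 0.06959074687606773
side knob blue [0.5913 0.0261] 75 0.12438710448201502
t 37.65 pos [ 0.4803 -0.2966  0.1887] psi 0.171 q [-0.55, 0.11, 0.12, 1.58, 0.0, 0.85] w 0.996 F [-0.6  0.2  0.8] T [0.02 0.   0.  ]
turn first [ 0.    -0.     0.001] then cm in new axes [-8.53 -3.75  6.87] | cm in current axes [-8.52 -3.76  6.87]
```

View pics/p14.png

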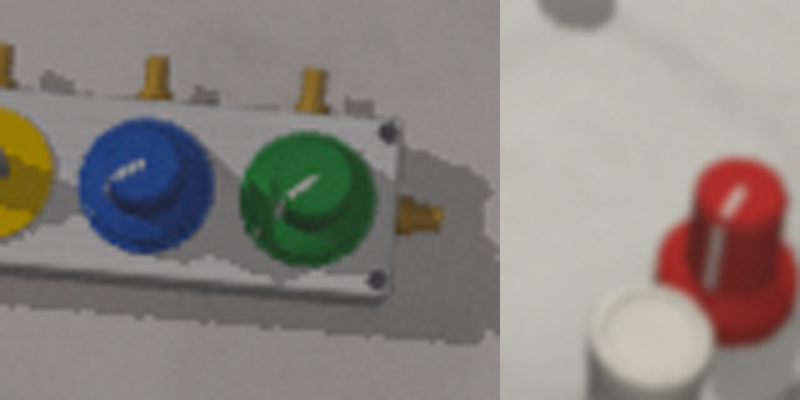

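```bash
python3 - <<'E'
from meas import *
im=cv2.imread("pics/t14.png");d=np.load("top14.npy");P=cloud("top",d);h=cv2.cvtColor(im,cv2.COLOR_BGR2HSV)
for k,s,(u0,u1,v0,v1) in(("blue",(.555,-.0263),(316,346,198,228)),("green",(.549,-.1062),(346,378,200,230))):
    m=knobs("top",im,d)[k][3]
    mt=cv2.morphologyEx(m.astype(np.uint8),cv2.MORPH_CLOSE,np.ones((5,5)))>0
    mt&=P[...,2]>.119
    v,u=np.nonzero(mt);c=px2w("top",u.mean(),v.mean(),.122)[:2];cpx=(u.mean(),v.mean())
    S=h[...,1].astype(float)
    w=np.clip(120-S,0,None)*mt; v,u=np.nonzero(w>0);ww=w[v,u]
    pts=np.array([px2w("top",a,b,.122)[:2] for a,b in zip(u,v)])-c
    mean=(pts*ww[:,None]).sum(0)/ww.sum(); C=np.cov(pts.T,aweights=ww);ev,V=np.linalg.eigh(C);dr=V[:,1]*np.sign(V[:,1]@mean)
    print(k,"centre",np.round(c,4),"px",np.round(cpx,1),len(u),"mean r",np.linalg.norm(mean),"ang mean",np.arctan2(mean[1],mean[0]),"ang dir",np.arctan2(dr[1],dr[0]))
    print(h[v0:v1,u0:u1,1])
E
```

```text
blue centre [ 0.5554 -0.0261] px [328.5 207.4] 16 mean r 0.007652325732333769 ang mean 1.8940637071971984 ang dir 2.0471094224643718
[[  7   5   5   4   5   5   4   4   4   6  32  34  64  65  61  24   5   7
    5   5   5   4   4   4   5   5   5   5   5   5]
 [  4   6   6   6   4   6   7   8  75 126 140 133 154 158 145 126 114  98
   60   4   5   5   5   4   5   7   5   5   5   5]
 [  5   7   5   4   5   6  74 124 159 180 178 175 174 180 186 167 175 172
  156 105  33   7   5   4   2   5   5   4   4   5]
 [  4   4   7   4  42 127 157 188 181 185 182 188 184 177 179 184 178 163
  170 166 145  74   4   4   4   4   6   7   5   7]
 [  4   5   6  76 147 182 179 185 177 182 178 175 185 181 188 183 176 168
  161 171 164 162  97   4   4   5   7   7   5   5]
 [  5   4  45 164 185 180 185 184 188 177 187 181 182 182 189 184 182 179
  168 163 167 170 149  90   2   5   7   5   4   4]
 [  5   8 125 192 180 185 181 185 182 182 178 181 185 183 185 181 182 182
  184 162 165 165 165 142  64   6   4   4   5   4]
 [  6  82 175 188 188 184 174 185 185 175 188 181 182 184 185 178 180 187
  184 173 170 168 
[... 6206 characters left out ...]
0 112  30   2   7   9   5   5   7]
 [  9   7   9   5   5   7   5  65 122 133 112 137 141 155 159 163 155 139
  144 145 137 135 133 122  42   7   5   5   5   7   5   7]
 [  5   5   9   7   5   7   7   7  64 129 133 124 126 117 115 115 127 130
  120 136 138 109  43   7   5   5   5   7   7   7   5   2]
 [  7   5   2   5   5   7   7   7   5  10  18  98 126 127 129 139 146 133
  133 115  54  19   5   7   7   7   5   5   5   2   7   7]
 [  4   5   5   5   5   7   7   7   5   7   7   5  20  20  20  23  54  31
    5   2   5   7   2   4   7   5   7   5   7   5   7   9]
 [  7   5   5   4   5   7   5   2   5   7   9   5   0   5   5   4   5   5
    5   5   5   5   5   5   5   7   7   5   6   7  12   5]]
```

```bash
python3 - <<'E'
from h import *
for p,c in (((317.6,216.7),(.5552,-.0263)),((351.1,221.0),(.5494,-.1060))):
    q=px2w("top",*p,.064)[:2]-[.0013,.0006]; d=q-np.array(c); print(np.linalg.norm(d),np.arctan2(d[1],d[0]))
E
```

```text
0.029870436636778065 2.0478424411637373
0.030154546771954376 2.203169431333695
```

>>> apply_moves([
  [[-2.8,-1.25,0],[0,0,0],8.5],
  [[-2.8,-1.25,0],[0,0,0],8.5],
  [[-2.9,-1.26,0],[0,0,0],8.5],
  [[0,0,0],[0,0,0.11],8.5],
  [[0,0,0],[0,0,0.11],8.5],
  [[0,0,0],[0,0,0.11],8.5],
  [[0,0,0],[0,0,0.11],8.5],
  [[0,0,0],[0,0,0.12],8.5],
  [[0,0,0],[0,0,0],8.5],
  [[0,0,0],[0,0,0],8.5],
])

```text
time: 38.48
ee_pos: [0.4582, -0.3861, 0.1888]
ee_rot: [0.0, 0.829, 0.559, 0.0]
contact_force: [0.0, -0.3, -0.6]
width: 0.998
```

```bash
python3 - <<'E'
from meas import *
from plan import plan
b,db=snap("side")
cv2.imwrite("pics/p15.png",cv2.resize(b[280:420,340:500],(640,560),interpolation=cv2.INTER_CUBIC))
for k,v in knobs("side",b,db).items(): print("side knob",k,np.round(v[0],4),v[1],v[2])
plan([.4577,-.3869,.03],-.39)
E
```

```text
side knob red [ 0.4548 -0.389 ] 198 0.06984619372770512
side knob blue [0.5915 0.0262] 71 0.12478632662788704
side knob green [ 0.5422 -0.1032] 26 0.08157845863779098
t 38.53 pos [ 0.4581 -0.3862  0.1889] psi -0.384 q [-0.7, 0.19, 0.21, 1.59, 0.0, 1.25] w 0.998 F [-0.7 -0.4  0.2] T [ 0.01  0.08 -0.01]
turn first [ 0.    -0.     0.006] then cm in new axes [-9.000e-02 -1.000e-02  1.589e+01] | cm in current axes [-0.09 -0.02 15.89]
```

View pics/p15.png

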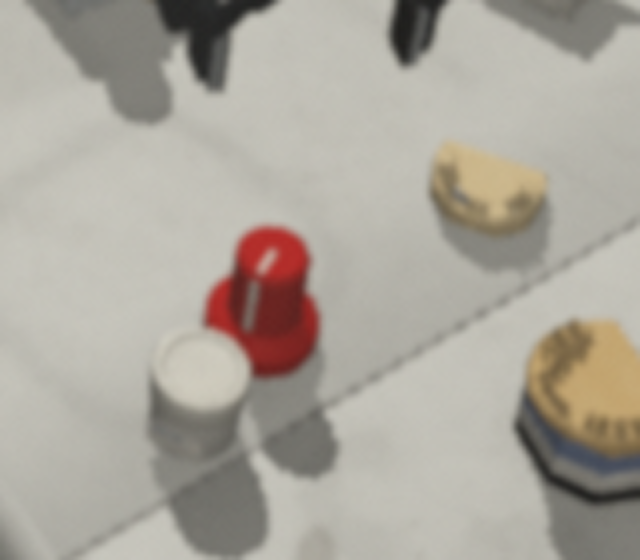

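>>> apply_moves([
  [[-0.09,0,3],[0,0,0],8.5],
  [[0,0,3],[0,0,0],8.5],
  [[0,0,3],[0,0,0],8.5],
  [[0,0,2.5],[0,0,0],8.2],
  [[0,0,2],[0,0,0],7.5],
  [[0,0,1.2],[0,0,0],7],
  [[0,0,0.8],[0,0,0],6.5],
  [[0,0,0],[0,0,0],6],
  [[0,0,0],[0,0,0],5],
  [[0,0,0],[0,0,0],4.2],
])

```text
time: 39.37
ee_pos: [0.458, -0.3883, 0.0354]
ee_rot: [0.001, 0.83, 0.557, 0.0]
contact_force: [0.3, -0.2, -0.7]
width: 0.493
```

>>> apply_moves([
  [[0,0,0],[0,0,0],3.9],
  [[0,0,0],[0,0,0],3.7],
  [[0,0,0],[0,0,0],3.7],
  [[0,0,0],[0,0,0],3.7],
  [[0,0,0],[0,0,0],4.5],
  [[0,0,0],[0,0,0],5.2],
  [[0,0,0],[0,0,0],5.2],
])

```text
time: 39.95
ee_pos: [0.4573, -0.3878, 0.0338]
ee_rot: [0.0, 0.83, 0.557, 0.0]
contact_force: [0.8, -0.3, -0.0]
width: 0.609
```

```bash
python3 plan.py .4577 -.3869 .03 1.17
```

```text
t 39.95 pos [ 0.4573 -0.3878  0.0338] psi -0.389 q [-0.7, 0.22, -0.06, 1.29, 0.0, 1.26] w 0.609 F [ 0.8 -0.3 -0. ] T [-0.04 -0.02 -0.04]
turn first [ 0.     0.    -1.559] then cm in new axes [-0.    0.09  0.38] | cm in current axes [0.09 0.   0.38]
```

>>> apply_moves([
  [[0,0,-1.6],[0,0,0],6],
  [[0,0,-1.6],[0,0,0],6],
  [[0,0,0],[0,0,-0.12],6],
  [[0,0,0],[0,0,-0.12],6],
  [[0,0,0],[0,0,-0.12],6],
  [[0,0,0],[0,0,-0.12],6],
  [[0,0,0],[0,0,-0.12],6],
  [[0,0,0],[0,0,-0.12],6],
  [[0,0,0],[0,0,-0.12],6],
  [[0,0,0],[0,0,-0.12],6],
])

```text
time: 40.78
ee_pos: [0.4572, -0.3877, 0.0656]
ee_rot: [-0.0, 0.477, 0.879, 0.0]
contact_force: [0.2, 0.1, 0.1]
width: 0.701
```

>>> apply_moves([
  [[0,0,0],[0,0,-0.12],6],
  [[0,0,0],[0,0,-0.12],6],
  [[0,0,0],[0,0,-0.12],6],
  [[0,0,0],[0,0,-0.12],6],
  [[0,0,0],[0,0,-0.12],6],
  [[0,0,1.6],[0,0,0],6],
  [[0,0,1.6],[0,0,0],6],
  [[0,0,0.2],[0,0,0],6],
  [[0,0,0],[0,0,0],6],
])

```text
time: 41.53
ee_pos: [0.4566, -0.3872, 0.0307]
ee_rot: [-0.001, 0.199, 0.98, 0.001]
contact_force: [-0.3, -0.1, 0.8]
width: 0.704
```

```bash
python3 plan.py .4573 -.3878 .032 1.17
```

```text
t 41.53 pos [ 0.4566 -0.3872  0.0307] psi 1.171 q [-0.7, 0.22, -0.06, 1.29, -0.0, -0.3] w 0.704 F [-0.3 -0.1  0.8] T [-0.03 -0.01  0.01]
turn first [ 0.001 -0.002  0.001] then cm in new axes [-0.08 -0.03 -0.13] | cm in current axes [-0.08 -0.03 -0.13]
```

Close on the red knob for good.

>>> apply_moves([
  [[0,0,0],[0,0,0],5],
  [[0,0,0],[0,0,0],4.2],
  [[0,0,0],[0,0,0],3.8],
  [[0,0,0],[0,0,0],3],
  [[0,0,0],[0,0,0],3],
  [[0,0,0],[0,0,0],3],
  [[0,0,0],[0,0,0],3],
  [[0,0,0],[0,0,0],3],
])

```text
time: 42.2
ee_pos: [0.458, -0.3879, 0.0332]
ee_rot: [0.001, 0.198, 0.98, -0.0]
contact_force: [0.6, 2.6, 6.4]
width: 0.428
```

```bash
python3 plan.py .5672 .133 .165 1.17
```

```text
t 42.2 pos [ 0.458  -0.3879  0.0332] psi 1.171 q [-0.7, 0.22, -0.06, 1.29, 0.0, -0.3] w 0.428 F [0.6 2.6 6.4] T [ 0.54 -0.06 -0.03]
turn first [-0.     0.002  0.001] then cm in new axes [ 10.26  52.22 -13.18] | cm in current axes [ 10.17  52.23 -13.2 ]
```

>>> apply_moves([
  [[0,0,-1.5],[0,0,0],3],
  [[0,0,-2.5],[0,0,0],3],
  [[0,0,-2.8],[0,0,0],3],
  [[0,0,-2.8],[0,0,0],3],
  [[0,0,-2.8],[0,0,0],3],
  [[0,0,-2.6],[0,0,0],3],
  [[0.6,3.07,0],[0,0,0],3],
  [[0.6,3.07,0],[0,0,0],3],
  [[0.6,3.07,0],[0,0,0],3],
  [[0.6,3.07,0],[0,0,0],3],
])

```text
time: 43.03
ee_pos: [0.4829, -0.2642, 0.182]
ee_rot: [0.0, 0.199, 0.98, -0.0]
contact_force: [0.1, 0.6, -1.1]
width: 0.429
```

>>> apply_moves([
  [[0.6,3.07,0],[0,0,0],3],
  [[0.6,3.07,0],[0,0,0],3],
  [[0.6,3.07,0],[0,0,0],3],
  [[0.6,3.07,0],[0,0,0],3],
  [[0.6,3.07,0],[0,0,0],3],
  [[0.6,3.07,0],[0,0,0],3],
  [[0.6,3.07,0],[0,0,0],3],
  [[0.6,3.07,0],[0,0,0],3],
  [[0.6,3.07,0],[0,0,0],3],
  [[0.6,3.07,0],[0,0,0],3],
])

```text
time: 43.87
ee_pos: [0.5473, 0.0423, 0.182]
ee_rot: [0.0, 0.199, 0.98, -0.0]
contact_force: [-0.5, -0.2, -1.5]
width: 0.43
```

>>> apply_moves([
  [[0.6,3.07,0],[0,0,0],3],
  [[0.6,3.07,0],[0,0,0],3],
  [[0.6,3.07,0],[0,0,0],3],
  [[0,0,0],[0,0,0.1],3],
  [[0,0,0],[0,0,0.1],3],
  [[0,0,0],[0,0,0.1],3],
  [[0,0,0],[0,0,0.1],3],
  [[0,0,0],[0,0,0],3],
  [[0,0,0],[0,0,0],3],
])

```text
time: 44.62
ee_pos: [0.5664, 0.1326, 0.1818]
ee_rot: [0.0, 0.388, 0.922, -0.0]
contact_force: [0.4, 0.1, -1.8]
width: 0.429
```

```bash
python3 plan.py .5672 .1335 .13 .77; python3 - <<'E'
from meas import *
a,da=snap("top");b,db=snap("side")
cv2.imwrite("pics/t16.png",a);cv2.imwrite("pics/s16.png",b);np.save("top16.npy",da)
cv2.imwrite("pics/p16.png",np.hstack([cv2.resize(a[170:250,300:400],(500,400),interpolation=cv2.INTER_CUBIC),cv2.resize(b[150:290,270:410],(400,400),interpolation=cv2.INTER_CUBIC)])[:, :800])
E
```

```text
t 44.62 pos [0.5664 0.1326 0.1818] psi 0.774 q [0.23, 0.15, 0.15, 1.57, -0.0, 1.03] w 0.429 F [ 0.4  0.1 -1.8] T [ 0.01  0.06 -0.01]
turn first [-0.     0.     0.004] then cm in new axes [0.01 0.12 5.18] | cm in current axes [0.01 0.12 5.18]
```

View pics/p16.png

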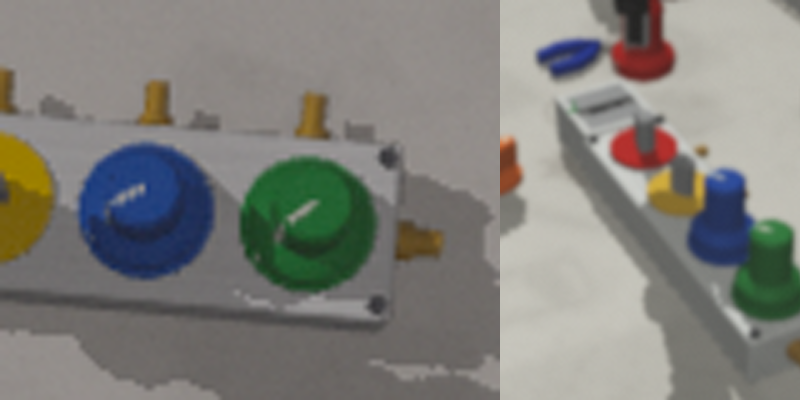

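>>> apply_moves([
  [[0.01,0.12,1.5],[0,0,0],3],
  [[0,0,2],[0,0,0],3],
  [[0,0,1.7],[0,0,0],3],
  [[0,0,0.4],[0,0,0],3],
  [[0,0,0.4],[0,0,0],3],
  [[0,0,0.4],[0,0,0],3],
  [[0,0,0],[0,0,0],3],
])

```text
time: 45.3
ee_pos: [0.5674, 0.1336, 0.118]
ee_rot: [0.0, 0.389, 0.921, 0.0]
contact_force: [-0.3, 0.7, -2.3]
width: 0.427
```

>>> apply_moves([
  [[0,0,0.4],[0,0,0],3],
  [[0,0,0.4],[0,0,0],3],
  [[0,0,0.3],[0,0,0],3],
  [[0,0,0],[0,0,0],3],
])

```text
time: 45.63
ee_pos: [0.567, 0.1335, 0.1061]
ee_rot: [-0.0, 0.389, 0.921, -0.0]
contact_force: [-0.6, 0.6, -1.7]
width: 0.429
```

```bash
python3 plan.py .5672 .1335 .102 .77
```

```text
t 45.63 pos [0.567  0.1335 0.1061] psi 0.771 q [0.23, 0.15, 0.01, 1.43, -0.0, 1.03] w 0.429 F [-0.6  0.6 -1.7] T [0.02 0.   0.03]
turn first [-0.001 -0.     0.001] then cm in new axes [-0.02  0.01  0.41] | cm in current axes [-0.02  0.01  0.41]
```

>>> apply_moves([
  [[0,0,0.2],[0,0,0],3],
  [[0,0,0.2],[0,0,0],3],
  [[0,0,0.05],[0,0,0],3],
  [[0,0,0],[0,0,0],3],
])

```text
time: 45.97
ee_pos: [0.5672, 0.1336, 0.1021]
ee_rot: [-0.0, 0.389, 0.921, -0.0]
contact_force: [0.5, 0.5, -2.0]
width: 0.432
```

>>> apply_moves([
  [[0,0,0.03],[0,0,0.04],3],
  [[0,0,0],[0,0,0.04],3],
  [[0,0,0],[0,0,0.04],3],
  [[0,0,0],[0,0,0],3],
])

```text
time: 46.3
ee_pos: [0.5673, 0.1336, 0.1021]
ee_rot: [0.0, 0.445, 0.896, 0.0]
contact_force: [-0.2, -0.2, -1.9]
width: 0.428
```

>>> apply_moves([
  [[0,0,0.05],[0,0,0],3],
  [[0,0,0.05],[0,0,0],3],
  [[0,0,0.05],[0,0,0],3],
  [[0,0,0],[0,0,0],3],
])

```text
time: 46.63
ee_pos: [0.5671, 0.1336, 0.1003]
ee_rot: [-0.0, 0.444, 0.896, -0.0]
contact_force: [0.4, 1.0, -1.5]
width: 0.428
```

```bash
python3 plan.py .5672 .1335 .102 .77
```

```text
t 46.63 pos [0.5671 0.1336 0.1003] psi 0.652 q [0.23, 0.15, -0.0, 1.41, 0.0, 1.15] w 0.428 F [ 0.4  1.  -1.5] T [ 0.01  0.07 -0.05]
turn first [-0.    -0.    -0.118] then cm in new axes [-0.01 -0.   -0.17] | cm in current axes [-0.01 -0.   -0.17]
```

>>> apply_moves([
  [[0,0,0.1],[0,0,0],3],
  [[0,0,0.1],[0,0,0],3],
  [[0,0,0],[0,0,0],3],
])

```text
time: 46.88
ee_pos: [0.5669, 0.1336, 0.0982]
ee_rot: [-0.0, 0.444, 0.896, -0.0]
contact_force: [-2.0, 0.4, -1.6]
width: 0.425
```

>>> apply_moves([
  [[0,0,0.1],[0,0,0],3],
  [[0,0,0.1],[0,0,0],3],
  [[0,0,0],[0,0,0],3],
])

```text
time: 47.13
ee_pos: [0.5669, 0.1336, 0.0962]
ee_rot: [-0.0, 0.444, 0.896, -0.0]
contact_force: [-3.7, 0.2, -1.9]
width: 0.429
```

>>> apply_moves([
  [[0,0,0.15],[0,0,0.02],3],
  [[0,0,0.15],[0,0,0.02],3],
  [[0,0,0],[0,0,0],3],
])

```text
time: 47.38
ee_pos: [0.567, 0.1336, 0.0931]
ee_rot: [-0.0, 0.463, 0.887, -0.0]
contact_force: [-3.3, 1.2, 0.3]
width: 0.425
```

```bash
python3 plan.py .5672 .1335 .0882 .77
```

```text
t 47.38 pos [0.567  0.1336 0.0931] psi 0.609 q [0.23, 0.16, -0.01, 1.4, 0.0, 1.19] w 0.425 F [-3.3  1.2  0.3] T [ 0.15  0.79 -0.06]
turn first [-0.    -0.    -0.161] then cm in new axes [-0.02  0.    0.49] | cm in current axes [-0.02  0.    0.49]
```

>>> apply_moves([
  [[0,0,0.15],[0,0,0.02],3],
  [[0,0,0.15],[0,0,0.02],3],
  [[0,0,0],[0,0,0],3],
])

```text
time: 47.63
ee_pos: [0.5673, 0.1336, 0.0901]
ee_rot: [-0.0, 0.48, 0.877, -0.0]
contact_force: [-2.6, -0.0, -0.6]
width: 0.429
```

```bash
python3 plan.py .5672 .1335 .0882 .77
```

```text
t 47.63 pos [0.5673 0.1336 0.0901] psi 0.569 q [0.23, 0.16, -0.02, 1.39, 0.0, 1.23] w 0.429 F [-2.6 -0.  -0.6] T [ 0.13  0.62 -0.  ]
turn first [-0.    -0.    -0.201] then cm in new axes [-0.   -0.01  0.19] | cm in current axes [-0.01 -0.01  0.19]
```

>>> apply_moves([
  [[0,0,0.1],[0,0,0],3],
  [[0,0,0.1],[0,0,0],3],
  [[0,0,0.08],[0,0,0],3],
  [[0,0,0],[0,0,0],3],
])

```text
time: 47.97
ee_pos: [0.5673, 0.1337, 0.0882]
ee_rot: [0.0, 0.479, 0.878, 0.0]
contact_force: [-5.5, 0.5, 5.7]
width: 0.431
```

```bash
python3 plan.py .5672 .1335 .0882 .77
```

```text
t 47.97 pos [0.5673 0.1337 0.0882] psi 0.571 q [0.23, 0.16, -0.02, 1.39, 0.0, 1.23] w 0.431 F [-5.5  0.5  5.7] T [ 0.07  1.13 -0.06]
turn first [ 0.001  0.    -0.199] then cm in new axes [-0.01 -0.02  0.  ] | cm in current axes [-0.02 -0.02  0.  ]
```

>>> apply_moves([
  [[0,0,0.03],[0,0,0.06],3],
  [[0,0,0],[0,0,0.06],3],
  [[0,0,0],[0,0,0.06],3],
  [[0,0,0],[0,0,0.06],3],
  [[0,0,0],[0,0,0.06],3],
  [[0,0,0],[0,0,0.06],3],
  [[0,0,0],[0,0,0.06],3],
  [[0,0,0],[0,0,0.06],3],
])

```text
time: 48.63
ee_pos: [0.5663, 0.1342, 0.0882]
ee_rot: [-0.001, 0.675, 0.738, 0.0]
contact_force: [-11.1, 3.7, 8.8]
width: 0.433
```

```bash
python3 plan.py .5672 .1335 .0882 .77
```

```text
t 48.63 pos [0.5663 0.1342 0.0882] psi 0.089 q [0.23, 0.16, -0.02, 1.39, 0.0, 1.71] w 0.433 F [-11.1   3.7   8.8] T [0.76 2.19 0.51]
turn first [-0.001 -0.002 -0.681] then cm in new axes [-0.12  0.01 -0.  ] | cm in current axes [-0.08  0.08 -0.  ]
```

>>> apply_moves([
  [[0,0,0],[0,0,0.04],3],
  [[0,0,0],[0,0,0.04],3],
  [[0,0,0],[0,0,0],3],
])

```text
time: 48.88
ee_pos: [0.5663, 0.1344, 0.0882]
ee_rot: [-0.001, 0.704, 0.711, 0.0]
contact_force: [-12.0, 4.2, 9.6]
width: 0.424
```

```bash
python3 plan.py .5672 .1335 .0882 .77
```

```text
t 48.88 pos [0.5663 0.1344 0.0882] psi 0.01 q [0.23, 0.16, -0.02, 1.39, 0.0, 1.79] w 0.424 F [-12.    4.2   9.6] T [0.64 2.29 0.21]
turn first [-0.    -0.002 -0.76 ] then cm in new axes [-0.13 -0.   -0.  ] | cm in current axes [-0.09  0.08 -0.  ]
```

>>> apply_moves([
  [[0,0,0],[0,0,0.04],3],
  [[0,0,0],[0,0,0.04],3],
  [[0,0,0],[0,0,0],3],
])

```text
time: 49.13
ee_pos: [0.5664, 0.1345, 0.0882]
ee_rot: [-0.001, 0.731, 0.682, 0.0]
contact_force: [-11.8, 4.5, 8.3]
width: 0.431
```

```bash
python3 plan.py .5672 .1335 .0882 .77
```

```text
t 49.13 pos [0.5664 0.1345 0.0882] psi -0.07 q [0.23, 0.16, -0.02, 1.39, 0.0, 1.87] w 0.431 F [-11.8   4.5   8.3] T [0.72 2.23 0.23]
turn first [-0.    -0.002 -0.84 ] then cm in new axes [-0.13 -0.01 -0.  ] | cm in current axes [-0.09  0.09 -0.  ]
```

>>> apply_moves([
  [[0,0,0],[0,0,0.04],3],
  [[0,0,0],[0,0,0.04],3],
  [[0,0,0],[0,0,0],3],
])

```text
time: 49.38
ee_pos: [0.5665, 0.1346, 0.0882]
ee_rot: [-0.001, 0.758, 0.652, 0.0]
contact_force: [-11.1, 4.8, 7.5]
width: 0.427
```

```bash
python3 plan.py .5672 .1335 .0882 .77
```

```text
t 49.38 pos [0.5665 0.1346 0.0882] psi -0.15 q [0.23, 0.16, -0.02, 1.39, 0.0, 1.95] w 0.427 F [-11.1   4.8   7.5] T [0.89 2.12 0.23]
turn first [-0.    -0.002 -0.92 ] then cm in new axes [-0.13 -0.03 -0.  ] | cm in current axes [-0.1   0.08 -0.  ]
```

>>> apply_moves([
  [[0,0,0],[0,0,0.04],3],
  [[0,0,0],[0,0,0.03],3],
  [[0,0,0],[0,0,0],3],
])

```text
time: 49.63
ee_pos: [0.5666, 0.1347, 0.0882]
ee_rot: [-0.001, 0.78, 0.626, 0.0]
contact_force: [-10.3, 5.1, 7.7]
width: 0.43
```

```bash
python3 plan.py .5672 .1335 .0882 .77
```

```text
t 49.63 pos [0.5666 0.1347 0.0882] psi -0.219 q [0.23, 0.16, -0.02, 1.39, 0.0, 2.02] w 0.43 F [-10.3   5.1   7.7] T [0.96 1.98 0.22]
turn first [-0.    -0.002 -0.989] then cm in new axes [-0.13 -0.04 -0.  ] | cm in current axes [-0.1   0.09 -0.  ]
```

>>> apply_moves([
  [[0,0,0],[0,0,0],4.5],
  [[0,0,0],[0,0,0],5.5],
  [[0,0,0],[0,0,0],5.5],
  [[0,0,-2],[0,0,0],6],
  [[0,0,-3],[0,0,0],6],
  [[0,0,-3],[0,0,0],6],
  [[0,0,-2],[0,0,0],8],
  [[2,-2,0],[0,0,0],8],
  [[2,-3,0],[0,0,0],8],
  [[2,-3,0],[0,0,0],8],
])

```text
time: 50.47
ee_pos: [0.5024, 0.2099, 0.1875]
ee_rot: [0.0, 0.781, 0.625, 0.001]
contact_force: [-0.6, 0.4, 0.1]
width: 0.934
```

>>> apply_moves([
  [[3.5,-1,0],[0,0,0],8],
  [[3.5,-1,0],[0,0,0],8],
  [[3.5,-1,0],[0,0,0],8],
  [[3.5,-1,0],[0,0,0],8],
  [[3,0,0],[0,0,0],8],
  [[0,0,0],[0,0,0],8],
])

```text
time: 50.97
ee_pos: [0.5002, 0.3888, 0.1858]
ee_rot: [-0.0, 0.779, 0.627, 0.0]
contact_force: [1.4, 1.0, 0.0]
width: 0.942
```

```bash
python3 - <<'E'
from meas import *
from plan import plan
a,da=snap("top");b,db=snap("side")
cv2.imwrite("pics/t17.png",a);cv2.imwrite("pics/s17.png",b);np.save("top17.npy",da);np.save("side17.npy",db)
cv2.imwrite("pics/p17a.png",cv2.resize(a[180:240,240:390],(750,300),interpolation=cv2.INTER_CUBIC))
cv2.imwrite("pics/p17b.png",cv2.resize(b[170:280,280:400],(654,600),interpolation=cv2.INTER_CUBIC))
plan([.5,.3,.2],.17)
E
```

```text
t 51.07 pos [0.5002 0.3851 0.1865] psi -0.217 q [0.66, 0.28, 0.3, 1.6, -0.0, 2.44] w 0.936 F [-0.9  0.2  0.7] T [-0.02 -0.01 -0.04]
turn first [-0.     0.001 -0.387] then cm in new axes [-8.38 -1.46 -1.35] | cm in current axes [-8.31  1.82 -1.34]
```

View pics/p17a.png

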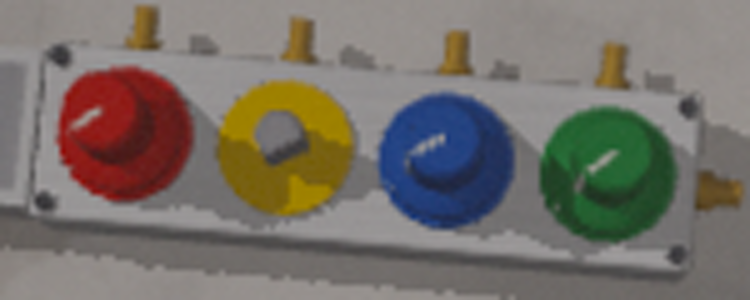

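View pics/p17b.png

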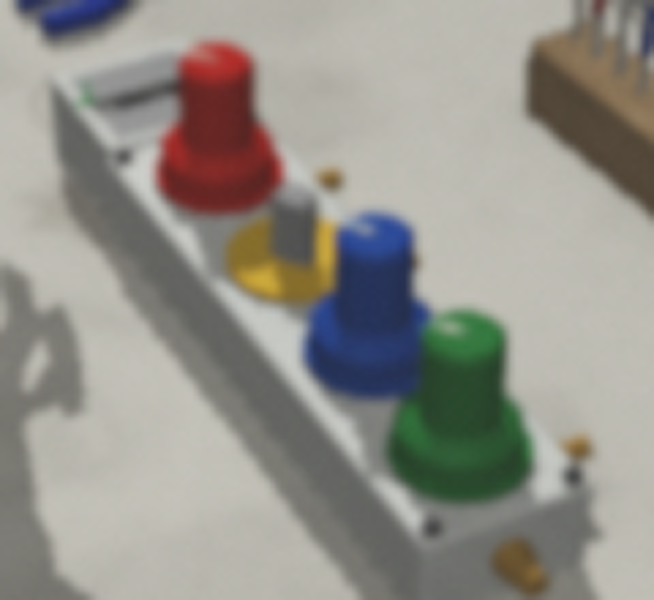

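```bash
cat >> meas.py <<'E'
def ptr(n,im,d,k,c=None,z=.122):
    P=cloud(n,d);h=cv2.cvtColor(im,cv2.COLOR_BGR2HSV)
    m=[v for kk,v in knobs(n,im,d).items() if kk==k][0][3]
    mt=cv2.morphologyEx(m.astype(np.uint8),cv2.MORPH_CLOSE,np.ones((5,5)))>0
    zt=np.percentile(P[mt][:,2],98)
    mt&=(P[...,2]>zt-.004)
    v,u=np.nonzero(mt);cc=px2w(n,u.mean(),v.mean(),z)[:2]
    w=np.clip(130-h[...,1].astype(float),0,None)*cv2.erode(mt.astype(np.uint8),np.ones((3,3))); v,u=np.nonzero(w>0);ww=w[v,u]
    pts=np.array([px2w(n,a,b,z)[:2] for a,b in zip(u,v)])-cc
    mean=(pts*ww[:,None]).sum(0)/ww.sum();ev,V=np.linalg.eigh(np.cov(pts.T,aweights=ww));dr=V[:,1]*np.sign(V[:,1]@mean)
    return np.round(cc,4),round(zt,4),len(u),"r",round(np.linalg.norm(mean),4),"angmean",round(np.arctan2(mean[1],mean[0])%(2*np.pi),3),"dir",round(np.arctan2(dr[1],dr[0])%(2*np.pi),3)
E
python3 - <<'E'
from meas import *
for n,f,df in(("top","t17","top17.npy"),("side","s17","side17.npy")):
    im=cv2.imread(f"pics/{f}.png");d=np.load(df)
    for k in("red","blue","green"):
        try: print(n,k,ptr(n,im,d,k))
        except Exception as e: print(n,k,"fail",e)
print("before")
for n,f,df in(("top","top0","top0.npy"),("side","side0","side0.npy")):
    im=cv2.imread(f"pics/{f}.png");d=np.load(df)
    for k in("red","blue","green"):
        try: print(n,k,ptr(n,im,d,k,z=.067))
        except Exception as e: print(n,k,"fail",e)
E
```

```text
top red (array([0.567 , 0.1332]), np.float64(0.1264), 1, 'r', np.float64(0.0079), 'angmean', np.float64(1.902), 'dir', np.float64(nan))
top blue (array([ 0.5562, -0.0256]), np.float64(0.1263), 1, 'r', np.float64(0.0031), 'angmean', np.float64(1.533), 'dir', np.float64(nan))
top green fail operands could not be broadcast together with shapes (0,) (2,) 
side red fail operands could not be broadcast together with shapes (0,) (2,) 
side blue fail operands could not be broadcast together with shapes (0,) (2,) 
side green fail list index out of range
before
top red (array([ 0.4599, -0.3877]), np.float64(0.0713), 2, 'r', np.float64(0.0019), 'angmean', np.float64(2.915), 'dir', np.float64(3.113))
top blue fail operands could not be broadcast together with shapes (0,) (2,) 
top green fail operands could not be broadcast together with shapes (0,) (2,) 
side red (array([ 0.455, -0.388]), np.float64(0.0698), 3, 'r', np.float64(0.0021), 'angmean', np.float64(1.332), 'dir', np.float64(0.457))
side blue (array([ 0.4937, -0.3015]), np.float64(0.069), 12, 'r', np.float64(0.0059), 'angmean', np.float64(2.685), 'dir', np.float64(3.066))
side green fail list index out of rangemeas.py:52: RuntimeWarning: Degrees of freedom <= 0 for slice
  mean=(pts*ww[:,None]).sum(0)/ww.sum();ev,V=np.linalg.eigh(np.cov(pts.T,aweights=ww));dr=V[:,1]*np.sign(V[:,1]@mean)
  c *= np.true_divide(1, fact)
  c *= np.true_divide(1, fact)
```

```bash
cat > ptr.py <<'E'
from meas import *
def run(f,lst,z=.122,n="top"):
    im=cv2.imread(f"pics/{f}.png"); 
    for k,c in lst:
        u0,v0=w2px(n,(*c,z)); U,V=np.meshgrid(np.arange(int(u0)-12,int(u0)+13),np.arange(int(v0)-12,int(v0)+13))
        W=np.array([[px2w(n,u,v,z)[:2] for u,v in zip(r,s)] for r,s in zip(U,V)])-np.array(c)
        mn=im[V,U].min(2).astype(float); r=np.hypot(W[...,0],W[...,1])
        base=np.median(mn[r<.016]); w=np.clip(mn-base-15,0,None)*(r<.0175)
        p=W[w>0];ww=w[w>0]; mean=(p*ww[:,None]).sum(0)/ww.sum(); ev,E=np.linalg.eigh(np.cov(p.T,aweights=ww)); dr=E[:,1]*np.sign(E[:,1]@mean)
        print(f,n,k,len(p),"r",round(np.hypot(*mean),4),"angmean",round(np.arctan2(mean[1],mean[0])%6.2832,3),"dir",round(np.arctan2(dr[1],dr[0])%6.2832,3),"aniso",np.round(np.sqrt(ev)*1e3,1))
E
python3 - <<'E'
from ptr import *
run("t17",[("red",(.567,.1335)),("blue",(.5556,-.0260)),("green",(.5498,-.1055))])
run("s17",[("red",(.5635,.1315)),("blue",(.552,-.0285)),("green",(.546,-.108))],n="side")
run("top0",[("red",(.459,-.3867)),("blue",(.4973,-.2996)),("green",(.3896,-.2054))],z=.067)
run("side0",[("red",(.4545,-.3881)),("blue",(.4943,-.3029))],z=.067,n="side")
E
```

```text
t17 top red 21 r 0.0079 angmean 1.942 dir 2.175 aniso [1.3 4.5]
t17 top blue 18 r 0.0076 angmean 1.913 dir 2.053 aniso [1.3 4.8]
t17 top green 18 r 0.008 angmean 2.143 dir 2.213 aniso [1.2 4.7]
s17 side red 29 r 0.0102 angmean 1.387 dir 2.746 aniso [4.6 9.4]Traceback (most recent call last):
  File "<stdin>", line 3, in <module>
  File "ptr.py", line 6, in run
    W=np.array([[px2w(n,u,v,z)[:2] for u,v in zip(r,s)] for r,s in zip(U,V)])-np.array(c)
                 ~~~~^^^^^^^^^
  File "h.py", line 6, in px2w
    c=robot.calibration(n);R=np.array(c["R"]);t=np.array(c["t"])
ValueError: time passes only in moves, steps and waits
```

```bash
sed -i 's/^def snap/_C={}\ndef cal(n):\n    if n not in _C: _C[n]=robot.calibration(n)\n    return _C[n]\ndef snap/; s/c=robot.calibration(n)/c=cal(n)/' h.py
python3 - <<'E'
from ptr import *
run("top0",[("red",(.459,-.3867)),("blue",(.4973,-.2996)),("green",(.3896,-.2054))],z=.067)
run("s17",[("red",(.5635,.1315)),("blue",(.552,-.0285)),("green",(.546,-.108))],n="side")
E
```

```text
top0 top red 24 r 0.0082 angmean 3.714 dir 3.534 aniso [2.2 5. ]
top0 top blue 18 r 0.0064 angmean 3.113 dir 3.039 aniso [1.3 4.7]
top0 top green 19 r 0.0085 angmean 4.146 dir 4.127 aniso [1.3 4.9]
s17 side red 29 r 0.0102 angmean 1.387 dir 2.746 aniso [4.6 9.4]
s17 side blue 33 r 0.008 angmean 1.321 dir 2.403 aniso [ 4.7 10.8]
s17 side green 35 r 0.0086 angmean 1.244 dir 2.464 aniso [4.9 9.2]
```

```bash
python3 plan.py .555 -.0260 .1865 -.0
```

```text
t 51.07 pos [0.5002 0.3851 0.1865] psi -0.217 q [0.66, 0.28, 0.3, 1.6, -0.0, 2.44] w 0.936 F [-0.9  0.2  0.7] T [-0.02 -0.01 -0.04]
turn first [-0.     0.001 -0.217] then cm in new axes [-41.11   5.48  -0.  ] | cm in current axes [-3.896e+01  1.422e+01  3.000e-02]
```

>>> apply_moves([
  [[0,0,0],[0,0,-0.11],8],
  [[0,0,0],[0,0,-0.11],8],
  [[-3.15,0.42,0],[0,0,0],8],
  [[-3.15,0.42,0],[0,0,0],8],
  [[-3.15,0.42,0],[0,0,0],8],
  [[-3.15,0.42,0],[0,0,0],8],
  [[-3.15,0.42,0],[0,0,0],8],
  [[-3.15,0.42,0],[0,0,0],8],
  [[-3.15,0.42,0],[0,0,0],8],
  [[-3.15,0.42,0],[0,0,0],8],
])

```text
time: 51.9
ee_pos: [0.5337, 0.1295, 0.1879]
ee_rot: [0.0, 0.707, 0.707, 0.0]
contact_force: [-0.3, 0.3, -0.6]
width: 0.94
```

>>> apply_moves([
  [[-3.15,0.42,0],[0,0,0],7],
  [[-3.15,0.42,0],[0,0,0],7],
  [[-3.15,0.42,0],[0,0,0],7],
  [[-3.15,0.42,0],[0,0,0],7],
  [[-3.15,0.42,0],[0,0,0],7],
  [[0,0,0],[0,0,0],7],
  [[0,0,0],[0,0,0],7],
])

```text
time: 52.48
ee_pos: [0.5547, -0.0277, 0.1877]
ee_rot: [0.0, 0.708, 0.706, 0.0]
contact_force: [0.2, -0.4, -0.7]
width: 0.821
```

```bash
python3 plan.py .555 -.0260 .092 -.0
```

```text
t 52.48 pos [ 0.5547 -0.0277  0.1877] psi -0.003 q [-0.05, 0.09, 0.09, 1.57, -0.0, 1.52] w 0.821 F [ 0.2 -0.4 -0.7] T [-0.07  0.03 -0.02]
turn first [ 0.001  0.    -0.003] then cm in new axes [0.17 0.03 9.57] | cm in current axes [0.17 0.02 9.57]
```

>>> apply_moves([
  [[0.17,0.02,2.5],[0,0,0],7],
  [[0,0,2.5],[0,0,0],6.5],
  [[0,0,2.5],[0,0,0],6.5],
  [[0,0,2.0],[0,0,0],6],
  [[0,0,0],[0,0,0],5],
  [[0,0,0],[0,0,0],4.2],
  [[0,0,0],[0,0,0],3.8],
  [[0,0,0],[0,0,0],3],
  [[0,0,0],[0,0,0],3],
  [[0,0,0],[0,0,0],3],
])

```text
time: 53.32
ee_pos: [0.5548, -0.0232, 0.094]
ee_rot: [-0.0, 0.707, 0.708, -0.0]
contact_force: [-6.2, 0.7, -0.7]
width: 0.425
```

```bash
python3 plan.py .555 -.0260 .092 -.0
```

```text
t 53.32 pos [ 0.5548 -0.0232  0.094 ] psi 0.001 q [-0.04, 0.09, -0.08, 1.4, 0.0, 1.53] w 0.425 F [-6.2  0.7 -0.7] T [ 0.18  1.35 -0.06]
turn first [-0.    -0.     0.001] then cm in new axes [-0.28  0.02  0.2 ] | cm in current axes [-0.28  0.02  0.2 ]
```

>>> apply_moves([
  [[0,0,0],[0,0,-0.04],3],
  [[0,0,0],[0,0,-0.03],3],
  [[0,0,0],[0,0,0],3],
])

```text
time: 53.57
ee_pos: [0.5552, -0.0232, 0.0939]
ee_rot: [0.0, 0.681, 0.732, 0.0]
contact_force: [-5.3, 1.5, 2.4]
width: 0.427
```

```bash
python3 plan.py .555 -.0260 .092 -.0
```

```text
t 53.57 pos [ 0.5552 -0.0232  0.0939] psi 0.073 q [-0.04, 0.09, -0.08, 1.39, 0.0, 1.46] w 0.427 F [-5.3  1.5  2.4] T [0.4  1.08 0.07]
turn first [ 0.001 -0.     0.073] then cm in new axes [-0.28 -0.02  0.19] | cm in current axes [-0.28 -0.04  0.19]
```

>>> apply_moves([
  [[0,0,0],[0,0,-0.04],3],
  [[0,0,0],[0,0,-0.04],3],
  [[0,0,0],[0,0,0],3],
])

```text
time: 53.82
ee_pos: [0.5558, -0.0233, 0.0939]
ee_rot: [0.001, 0.651, 0.759, 0.001]
contact_force: [-2.7, 2.5, 4.0]
width: 0.424
```

```bash
python3 plan.py .555 -.0260 .092 -.0
```

```text
t 53.82 pos [ 0.5558 -0.0233  0.0939] psi 0.152 q [-0.04, 0.09, -0.08, 1.39, 0.0, 1.38] w 0.424 F [-2.7  2.5  4. ] T [0.36 0.6  0.01]
turn first [ 0.002 -0.     0.152] then cm in new axes [-0.27 -0.08  0.19] | cm in current axes [-0.25 -0.12  0.19]
```

>>> apply_moves([
  [[0,0,0],[0,0,0],4.5],
  [[0,0,0],[0,0,0],5.5],
  [[0,0,0],[0,0,0],5.5],
  [[0,0,-2],[0,0,0],6],
  [[0,0,-3],[0,0,0],6],
  [[0,0,-3],[0,0,0],6],
  [[0,0,-2],[0,0,0],8],
  [[0,-3,0],[0,0,0],8],
  [[-3,-3,0],[0,0,0],8],
  [[-3,-3,0],[0,0,0],8],
])

```text
time: 54.65
ee_pos: [0.4758, -0.0951, 0.1928]
ee_rot: [0.001, 0.651, 0.759, 0.0]
contact_force: [0.5, -0.6, -0.3]
width: 0.934
```

>>> apply_moves([
  [[-3.5,-1,0],[0,0,0],8],
  [[-3.5,-1,0],[0,0,0],8],
  [[-3.5,-1,0],[0,0,0],8],
  [[-3.5,-1,0],[0,0,0],8],
  [[-3.5,0,0],[0,0,0],8],
  [[-3.5,0,0],[0,0,0],8],
  [[0,0,0],[0,0,0],8],
])

```text
time: 55.23
ee_pos: [0.4684, -0.3139, 0.1914]
ee_rot: [0.0, 0.654, 0.757, -0.001]
contact_force: [0.9, -0.3, -0.2]
width: 0.938
```

```bash
python3 - <<'E'
from ptr import *
from plan import plan
a,da=snap("top");b,db=snap("side")
cv2.imwrite("pics/t18.png",a);cv2.imwrite("pics/s18.png",b)
cv2.imwrite("pics/p18a.png",cv2.resize(a[180:290,130:400],(800,326),interpolation=cv2.INTER_CUBIC))
run("t18",[("red",(.567,.1335)),("blue",(.5556,-.0260)),("green",(.5498,-.1055))])
for k,v in knobs("top",a,da).items(): print(k,v[2])
plan([.5,.3,.2],.17)
E
```

```text
t18 top red 23 r 0.008 angmean 1.941 dir 2.177 aniso [1.4 4.5]
t18 top blue 19 r 0.0084 angmean 1.941 dir 2.204 aniso [1.3 4.7]
t18 top green 18 r 0.008 angmean 2.142 dir 2.212 aniso [1.2 4.7]
red 0.12665696132193124
blue 0.12702328053103248
green 0.12806580336098475
t 55.33 pos [ 0.468  -0.31    0.1919] psi 0.148 q [-0.58, 0.1, 0.12, 1.59, -0.0, 0.84] w 0.939 F [ 0.7  0.5 -0.5] T [ 0.03 -0.01  0.01]
turn first [-0.001 -0.001 -0.022] then cm in new axes [59.58 13.47 -0.81] | cm in current axes [59.86 12.16 -0.79]
```

View pics/p18a.png

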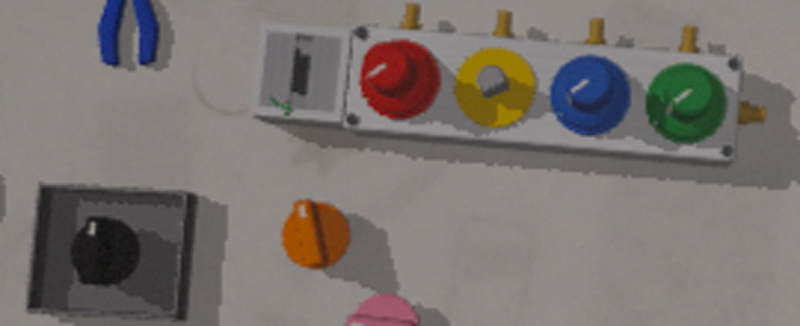

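View pics/t18.png

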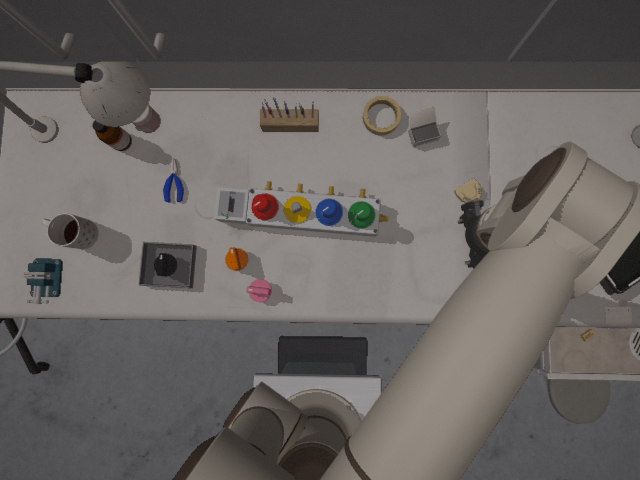

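```bash
python3 - <<'E'
from h import *
a=cv2.imread("pics/s18.png"); cv2.imwrite("pics/p19.png",a[150:480,200:640])
print(robot.job_done())
E
```

```text
the job is handed in; nothing more can be done
None
```

View pics/p19.png

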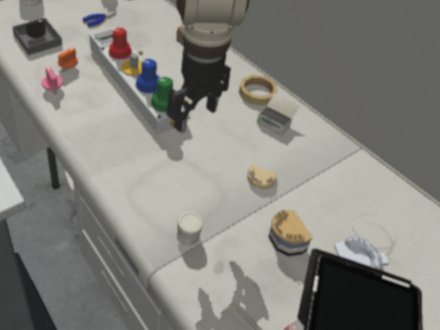

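I vented the block first, laying the black cap in the grey tray. Then I fitted the green, blue and red knobs on their own discs and turned each clockwise. No yellow knob was on the bench. The job was handed in at about 55 s.

- **Fit:** all three knobs measure the height of a fully home knob (tops at about 122 mm after the camera's 4–5 mm offset).
- **Pointers:** they stand about 0.89 (red), 0.86 (blue) and 0.85 rad (green) left of front. That is slightly beyond the nominal 0.75, about as far as the 0.1 rad of bore play explains.
- **Stops not felt:** I never felt a clear rise in torque at a stop, so I am going by the pointer angles that the valves are shut.
- **Blue turned back:** blue first read about 1.01 rad. I turned it back 0.15 rad; it moved freely, so its stem should not have moved.
- **Not checked:** the two cameras disagreed by about 4 mm, so I corrected positions by gripper contact. I looked at the other things on the bench but did not re-measure them. The pot, cast, pliers and orange and pink caps looked unmoved in the last pictures.

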